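# Rock-test two box lids on the surface plate; fit the flat one, reject the bowed one

## Robot

A 6-joint arm with a two-finger parallel gripper is mounted at the origin on a cart in front of the work surface, level with it; the furniture and walls round the work are solid. World frame = base frame: x ahead of the robot, y to its left, z up, the work surface at z = 0. Lengths are in mm, angles in rad, forces in N, time in s.
With the tool pointing down it reaches from about 350 to 975 mm from the base axis. Payload 7.1 kg.
Tool frame: the origin (TCP) lies at the very end of the fingers, on their centre line; the grasp point (between the pads) lies 19 mm behind it (ctrl.tcp_to_grasp is the distance from the TCP to the grasp point, in mm); z points along the fingers, x is the direction in which the jaws open and shut, and the axes are right-handed (so a half turn about z gives the same grasp; the last joint's range is limited). The gripper opens to 88 mm and grips with 3 to 60 N. Pads are 20 mm wide; open, the fingers measure 115 mm over their backs; the gripper's body (75 mm by 178 mm) begins 61 mm behind the grasp point.
Start: joints at [1.318, 0.423, 1.63, -0, 1.089, -0.019], TCP at [144.766, 607.986, 222.675] pointing down, gripper open.
Joint ranges: [-3, 3], [-0.9, 2.11], [0.09, 2.58], [-1.31, 4.45], [0.11, 2.69], [-2.54, 2.54]. Speed limits (rad/s): [2.39, 2.39, 3.01, 3.14, 3.14, 3.14].

## Interface

Orientations are given as a rotation vector (axis times angle).
In Python, from workcell import get_obs, viewer, ctrl, masks_of gives the robot as it stands. The module is installed in compiled form; this text tells all that it offers.
- The arm moves only by the shell command python3 -m inch 'ROWS'. ROWS is JSON, a list of rows, each an object of numbers: "tx", "ty", "tz": the shift along the tool's x, y, z in cm; "ax", "ay", "az": the turn, a rotation vector about the tool's x, y, z in degrees; "jaw": the opening, from 0 (shut) to 1 (fully open). In form: [{"tx": .., "ty": .., "tz": .., "ax": .., "ay": .., "az": .., "jaw": ..}, ...]. A call has 1 to 12 rows; each row shifts and turns the commanded pose from where the row before left it, along the tool's axes as they then stand; what a row does not reach is not made up. A row lasts 1/8 s, in which the tool goes at most 62.5 mm and 10.7 degrees, less where a joint would pass 70% of its speed; a pose out of reach is approached as far as the arm can. A call is refused whole if a number of a shift passes 6.25 or a number of a turn 10.7, either way. A call with a gripper value outside its range is refused whole. The fingers move at their own pace and stop on an object; the grip force is fixed at half the most. Time passes only in rows, so rows that do not move let the fingers close. It gives the time, the measured TCP pose, the force and the opening at its end, in the units of the state.
- get_obs(): the state, without advancing time (a new reading comes with each control period).
- viewer.get_image(name): name is "scene" or "top"; returns (picture, depth): 400x640x3 uint8, red, green, blue; 400x640 float32, mm along the optical axis (not along the pixel's ray), 0 where there is no reading.
- viewer.get_calibration(name): a dict with "fx", "fy", "cx", "cy" (pixels), "rvec" (rotation vector, rad) and "tvec" (3), from world to camera coordinates, as OpenCV has them. Camera axes: x right, y down, z forward; pixel columns grow to the right and rows downward; lengths in mm; the calibration is good to about 2 mm. A picture is of the moment at which its call begins. get_calibration takes no time and is no camera call.
- ctrl.close_job(): hands the job in, once; it reports no verdict.
Trained networks look in the newest picture that a camera, given by its name, has taken for a name from the list of things; names that differ only in an ending like _2 or _b are one class to them, and where a whole thing is asked for, a point or a joint stands for the part that bears it (a point fixed in the world has none). Each returns a list of dicts, best first, with "score" (0 to 1); they miss things now and then, are a little off and sometimes report something else, mostly with a low value. They report only what shows in the picture. A call takes as long as a camera call.
- masks_of(camera, thing): "pixels" (400x640 bool, what is visible of it) and "location" ([column, row] in pixels, amid what is visible of it).
The state is a dict: "t": time; "qpos": joint angles; "qvel": joint speeds; "joint_torque": joint torques, N m; "ee_pos": TCP position; "orientation": TCP orientation; "ft_force": force on the tool from outside, world axes, zero at the start; "moment": the same for the moment, N m; "width": finger opening in mm.
Only numpy, scipy, OpenCV 4.12 (cv2) and the standard library are available. Lean on these libraries where they do the work, as an engineer would, in place of code of your own. Each camera call takes 0.05 s, during which the arm holds its last target. There are 200 camera calls.

## Task

One of the two cast aluminium lids for the open junction box is bowed and would leak. Check the lids one at a time on the granite surface plate: set the lid down on it, let go, press one end gently down for a moment with closed fingertips and see whether it rocks, then put that lid away before you check the other. The lid that stays flat goes fully home in the recess on top of the junction box, the lid that rocks goes into the red bin; leave everything else where it is.

Things in the scene. Friction and masses are not known exactly. Their poses are not given: they have to be found in the camera images.
- lid_a: One of two cast aluminium lids that look alike: flange 118 (own x) x 70 (y) mm, 6 mm thick, with a raised panel 66 x 40 mm on its middle that stands 13 mm above the flange (19 mm in all): grip it across the 40 mm. 110 to 230 g. Origin at the centre of the underside, z up. 26 mm of bare flange at each end can be pressed. Either lid may be the bowed one; see the other entry.
- lid_b: The other lid, of the same shape; either of the two may be the bowed one. The sound lid does not stir when pressed at an end. The bowed one touches down only in its middle, both ends 3 mm up, lying level by itself; about 5 N on the flange 48 mm from the centre tips it lengthwise by about 0.07 rad, the far end rising 4 to 5 mm, and it rocks back when let go.
- surface_plate: Small grey granite surface plate, 190 mm (its own x) by 130 mm (y), its flat top 45 mm above its origin, which is at table height under its centre. Does not move. Room for one lid, laid along its length.
- junction_box: Open dark grey cast junction box, outside 132 (own x) x 84 (y) mm, 54 mm high, fixed; origin at the centre of its underside. The recess in its top is 124 x 76 mm and 5 mm deep (rim 4 mm wide; cavity 100 x 52 mm inside the ledge). A lid lies in it lengthwise along x, either way round, with 3 mm clearance all round. A black cable gland sticks out of the +x end, to 83 mm from the centre.
- box_ledge (a point): Centre of the junction box's recess at the height of its ledge, 49 mm over the table; axes as the junction box. The sound lid's origin belongs here.
- red_bin: Small red open stacking bin, 154 (own x) x 104 (y) mm, fixed; 71 mm high at the back (+x), 33 to 37 mm at the front and the front half of its sides. Origin under its middle. Inner floor 3 mm high, free from x = -65 to +73 mm and y = -47 to +47 mm: a lid lies flat in it lengthwise along x, best 4 mm towards +x of the origin.
- battery: white and green round battery cell standing upright, 33 mm across, 62 mm high; origin at the centre of its underside. Leave it standing.
- charger: black and white car charger plug standing upright, 26 mm across, 58 mm high; origin at the centre of its underside. Leave it standing.
- calc: dark desk calculator, 115 x 68 x 13 mm; origin at the centre of its underside. To be left alone.
- sensor: white plug-in sensor, 94 x 46 x 24 mm; origin at the centre of its underside. To be left alone.

How it is judged (in metres and radians):
On the way, in this order (a step that is already met when the one before it is completed fails the run):
1. one lid, lying on the surface plate, is pressed down by one end (at least 30 mm from its middle, more than about 2 N): the bowed lid tips by more than 0.03 rad, the sound lid stays level (((x of lid_a in the frame of surface_plate between -0.07 and 0.07 m and y of lid_a in the frame of surface_plate between -0.05 and 0.05 m and z of lid_a in the frame of surface_plate between 0.042 and 0.052 m and contact force between lid_a and surface_plate above 3 N and contact force between the fingers and lid_a above 1 N and (x of the grasp point in the frame of lid_a above 0.03 m or x of the grasp point in the frame of lid_a below -0.03 m) and angle between lid_a's own z axis and vertical below 0.025 rad) or (x of lid_b in the frame of surface_plate between -0.07 and 0.07 m and y of lid_b in the frame of surface_plate between -0.05 and 0.05 m and z of lid_b in the frame of surface_plate between 0.042 and 0.052 m and contact force between lid_b and surface_plate above 3 N and contact force between the fingers and lid_b above 1 N and (x of the grasp point in the frame of lid_b above 0.03 m or x of the grasp point in the frame of lid_b below -0.03 m) and angle between lid_b's own z axis and vertical above 0.03 rad))), for 0.2 s.
2. one lid is put away and let go: the sound lid home in the junction box or the bowed lid in the red bin (((x of lid_a in the frame of box_ledge between -0.005 and 0.005 m and y of lid_a in the frame of box_ledge between -0.005 and 0.005 m and z of lid_a in the frame of box_ledge between -0.0025 and 0.0025 m and angle between lid_a's own z axis and vertical below 0.02 rad and contact force between the fingers and lid_a below 0.1 N and linear speed of lid_a below 0.02 m/s) or (x of lid_b in the frame of red_bin between -0.04 and 0.045 m and y of lid_b in the frame of red_bin between -0.03 and 0.03 m and z of lid_b in the frame of red_bin between -0.002 and 0.03 m and angle between lid_b's own z axis and vertical below 0.4 rad and contact force between the fingers and lid_b below 0.1 N and linear speed of lid_b below 0.05 m/s))), for 0.2 s.
3. with that lid put away, the other lid is pressed in the same way on the surface plate ((((x of lid_b in the frame of red_bin between -0.04 and 0.045 m and y of lid_b in the frame of red_bin between -0.03 and 0.03 m and z of lid_b in the frame of red_bin between -0.002 and 0.03 m and angle between lid_b's own z axis and vertical below 0.4 rad and contact force between the fingers and lid_b below 0.1 N and linear speed of lid_b below 0.05 m/s) and (x of lid_a in the frame of surface_plate between -0.07 and 0.07 m and y of lid_a in the frame of surface_plate between -0.05 and 0.05 m and z of lid_a in the frame of surface_plate between 0.042 and 0.052 m and contact force between lid_a and surface_plate above 3 N and contact force between the fingers and lid_a above 1 N and (x of the grasp point in the frame of lid_a above 0.03 m or x of the grasp point in the frame of lid_a below -0.03 m) and angle between lid_a's own z axis and vertical below 0.025 rad)) or ((x of lid_a in the frame of box_ledge between -0.005 and 0.005 m and y of lid_a in the frame of box_ledge between -0.005 and 0.005 m and z of lid_a in the frame of box_ledge between -0.0025 and 0.0025 m and angle between lid_a's own z axis and vertical below 0.02 rad and contact force between the fingers and lid_a below 0.1 N and linear speed of lid_a below 0.02 m/s) and (x of lid_b in the frame of surface_plate between -0.07 and 0.07 m and y of lid_b in the frame of surface_plate between -0.05 and 0.05 m and z of lid_b in the frame of surface_plate between 0.042 and 0.052 m and contact force between lid_b and surface_plate above 3 N and contact force between the fingers and lid_b above 1 N and (x of the grasp point in the frame of lid_b above 0.03 m or x of the grasp point in the frame of lid_b below -0.03 m) and angle between lid_b's own z axis and vertical above 0.03 rad)))), for 0.2 s.
At the end, for the whole second after the job is handed in: The sound lid lies in the recess of the junction box, its underside within 2.5 mm of the ledge, centred within 5 mm, level within 0.02 rad; the bowed lid lies inside the red bin, within 30 mm of its floor and tilted less than 0.4 rad; both released and at rest (x of lid_a in the frame of box_ledge between -0.005 and 0.005 m and y of lid_a in the frame of box_ledge between -0.005 and 0.005 m and z of lid_a in the frame of box_ledge between -0.0025 and 0.0025 m and angle between lid_a's own z axis and vertical below 0.02 rad and contact force between the fingers and lid_a below 0.1 N and linear speed of lid_a below 0.02 m/s and x of lid_b in the frame of red_bin between -0.04 and 0.045 m and y of lid_b in the frame of red_bin between -0.03 and 0.03 m and z of lid_b in the frame of red_bin between -0.002 and 0.03 m and angle between lid_b's own z axis and vertical below 0.4 rad and contact force between the fingers and lid_b below 0.1 N and linear speed of lid_b below 0.05 m/s); the robot touches nothing.
It fails at once if a lid's end is struck or pressed hard onto the surface plate instead of gently (over 150 N at any moment) ((contact force between lid_a and surface_plate above 150 N and (x of the grasp point in the frame of lid_a above 0.03 m or x of the grasp point in the frame of lid_a below -0.03 m)) or (contact force between lid_b and surface_plate above 150 N and (x of the grasp point in the frame of lid_b above 0.03 m or x of the grasp point in the frame of lid_b below -0.03 m))).
It fails at once if something else on the table is shifted by more than 30 mm or knocked over (distance of any of battery, charger, calc, sensor from where it was at the start of the episode above 0.03 m or angle between any of battery, charger's own z axis and vertical above 0.5 rad).
It also fails if it takes over 72 s, if anything falls off the work surface, if the arm or the gripper's body presses on something with over 40 N, if the wrist force passes 120 N, or if a joint passes its speed limit or range.

## Working session

There is one attempt and no reset: what is moved stays moved. The work goes in short steps, Python scripts to look and compute and a shell command to move; the robot and the scene stay as the last step left them, time stands still between calls to the robot, and variables do not carry over. Pictures are saved under pics/ and viewed, about 8 in all and at most 12, crops included, and the job is handed in when it is done.

```bash
mkdir -p pics; cat > h.py <<'E'
import numpy as np, cv2
from workcell import get_obs, viewer, ctrl, masks_of
def cal(n):
    c=viewer.get_calibration(n); R=cv2.Rodrigues(np.array(c["rvec"],float))[0]; return c,R,np.array(c["tvec"],float).ravel()
def cloud(n,d):
    c,R,t=cal(n); v,u=np.mgrid[0:400,0:640]
    P=np.stack([(u-c["cx"])/c["fx"]*d,(v-c["cy"])/c["fy"]*d,d],-1)
    W=(P-t)@R; W[d<=0]=np.nan; return W
def rect(W,m,zlo,zhi):
    p=W[m&(W[...,2]>zlo)&(W[...,2]<zhi)]
    r=cv2.minAreaRect(p[:,:2].astype(np.float32)); 
    (x,y),(w,h),a=r
    if w<h: w,h,a=h,w,a+90
    return round(x,1),round(y,1),round(w,1),round(h,1),round((a+90)%180-90,1),len(p),np.round(np.nanpercentile(p[:,2],[5,50,95]),1)
E
python3 - <<'E'
from h import *
np.set_printoptions(suppress=True)
for n in ["top","scene"]:
    im,d=viewer.get_image(n); cv2.imwrite(f"pics/{n}0.png",im[...,::-1]); W=cloud(n,d); np.savez(f"{n}0.npz",im=im,d=d,W=W)
    c,R,t=cal(n); print(n,"cam at",np.round(-R.T@t),c["fx"])
    for o in ["lid_a","surface_plate","junction_box","red_bin","battery","charger","calc","sensor"]:
        for r in masks_of(n,o)[:3]:
            if r["score"]>.3: print(o,round(r["score"],2),np.round(r["location"]),rect(W,r["pixels"],-20,200))
o=get_obs();print(o)
E
```

```text
top cam at [ 404.    4. 1160.] 391.24951935555436
lid_a 0.84 [215. 245.] (436.8, 303.6, 117.9, 70.3, -44.9, 963, array([ 3.3,  8.3, 20.2]))
surface_plate 0.97 [328. 201.] (568.3, -27.9, 200.9, 136.0, 15.7, 2913, array([40.4, 44.1, 47.7]))
junction_box 0.79 [409. 182.] (626.0, -256.6, 159.6, 85.6, -14.5, 1521, array([ 3.6, 40.1, 53.4]))
red_bin 0.96 [216. 186.] (596.2, 292.1, 153.8, 103.4, -10.9, 2074, array([-0.5,  4.7, 68.4]))
battery 0.45 [267. 175.] (644.0, 154.2, 32.2, 29.6, 26.9, 138, array([11.2, 57.1, 62. ]))
calc 0.9 [467. 215.] (531.8, -430.3, 115.4, 69.7, -1.5, 880, array([ 6.1, 10.4, 14.4]))
sensor 0.79 [175. 200.] (575.3, 427.7, 76.6, 46.2, 36.8, 402, array([14.5, 20.9, 25.1]))
scene cam at [   0. -503. 1001.] 399.4799024252228
lid_a 0.81 [238. 179.] (435.1, 307.5, 123.9, 77.4, -42.3, 583, array([ 4.5,  9.6, 21.3]))
lid_a 0.62 [381. 317.] (422.5, -323.3, 121.7, 75.6, -30.5, 1201, array([ 3.4,  7.9, 20.4]))
surface_plate 0.71 [332. 214.] (559.9, -25.6, 192.4, 132.0, 15.7, 2500, array([23.4, 45.2, 48.5]))
junction_box 0.57 [409. 245.] (641.3, -246.4, 186.4, 113.0, -13.8, 17
[... 472 characters left out ...]
 11.9, 15.3]))
sensor 0.6 [244. 140.] (569.9, 424.7, 84.9, 44.3, 39.6, 217, array([ 9.7, 21.8, 26.3]))
{'t': 0.9, 'qpos': array([ 1.31799004,  0.42308529,  1.62992167, -0.00000219,  1.08858919,
       -0.01897062]), 'qvel': array([ 0.00060011, -0.00000139, -0.00049936,  0.00031646, -0.00100032,
       -0.00045838]), 'joint_torque': array([ -0.00101046, -54.45649981, -27.40425825,   0.06443243,
         0.01662752,  -0.00000875]), 'ee_pos': array([144.7706041 , 607.97673306, 222.67572279]), 'orientation': array([ 2.46540638,  1.94713965, -0.00000253]), 'ft_force': array([-0.1745536 , -0.77898524,  0.1036685 ]), 'moment': array([0.04252567, 0.06137234, 0.0107193 ]), 'width': 88.23319215154267}
```

View pics/top0.png

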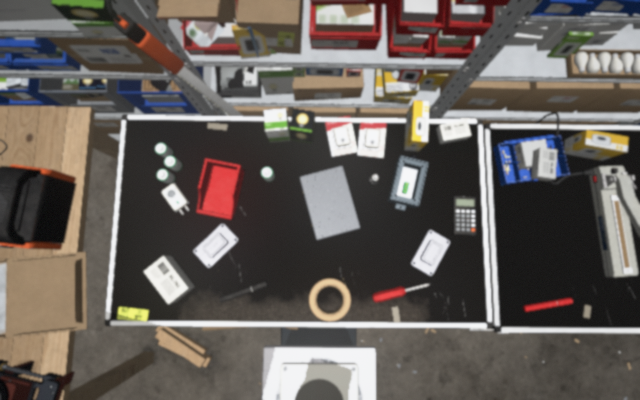

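```bash
python3 - <<'E'
from h import *
W=np.load("top0.npz")["W"]; Z=W[...,2]; X=W[...,0]; Y=W[...,1]
def near(x,y,r): return np.hypot(X-x,Y-y)<r
print("lidA panel",rect(W,near(437,304,60),15,26),"flange",rect(W,near(437,304,75),2,26))
print("lidB panel",rect(W,near(422,-323,60),15,26),"flange",rect(W,near(422,-323,75),3,26))
print("plate",rect(W,near(563,-27,140)&~near(640,-150,60),38,52))
print("box rim",rect(W,near(632,-250,85),46,60))
print("box sel",rect(W,near(632,-250,100),25,60))
print("bin",rect(W,near(596,292,110),15,80), "bin back",rect(W,near(596,292,110),55,80))
print("charger",rect(W,near(635,-149,45),25,70),"batt",rect(W,near(644,154,45),25,70))
for p in ([144.77,607.97],):
  pass
o=get_obs();R=cv2.Rodrigues(o["orientation"])[0];print(np.round(R,3))
E
```

```text
lidA panel (436.4, 302.7, 66.4, 41.5, -44.0, 290, array([15.7, 18.7, 21.7])) flange (435.0, 302.5, 143.4, 143.0, 70.7, 1070, array([ 2.5,  7.8, 20.1]))
lidB panel (421.2, -325.2, 66.3, 40.3, -29.2, 265, array([15.5, 17.8, 21.2])) flange (419.9, -318.9, 136.8, 134.7, 81.6, 899, array([ 3.5,  7. , 19.7]))
plate (562.2, -27.2, 189.9, 129.9, 15.9, 2914, array([40.6, 44.1, 47.7]))
box rim (632.0, -234.3, 132.8, 132.8, 76.3, 657, array([46.5, 49.7, 54.7]))
box sel (630.8, -253.7, 155.5, 154.1, -47.9, 968, array([30.1, 48.4, 54.5]))
bin (600.9, 315.3, 154.7, 150.8, -11.0, 840, array([19. , 39.4, 70.9])) bin back (623.9, 287.4, 103.8, 98.9, 79.8, 277, array([57.7, 68.4, 72.7]))
charger (634.7, -157.9, 19.2, 19.0, 84.6, 53, array([31.5, 46.9, 58. ])) batt (643.5, 152.7, 31.4, 30.4, 0.4, 126, array([33. , 57.6, 62.4]))
[[ 0.232  0.973  0.   ]
 [ 0.973 -0.232 -0.   ]
 [-0.     0.    -1.   ]]
```

```bash
cat >> h.py <<'E'
def go(x,y,z,jaw=None):
    o=get_obs();R=cv2.Rodrigues(np.array(o["orientation"]))[0];p=np.array(o["ee_pos"])
    s=R.T@(np.array([x,y,z])-p)/10; a=np.degrees(np.arctan2(R[1,0],R[0,0]))
    print("TCP",np.round(p,1),"jaw",round(a,1),"tilt",np.round(R[:2,2],4),"w",round(o["width"],1),"F",np.round(o["ft_force"],1),"t",o["t"],
      "\n-> shift cm",np.round(s,2),"norm",round(np.linalg.norm(s),1),"az",None if jaw is None else round((a-jaw+90)%180-90,1))
E
python3 -m inch '[{"tx":-2.86,"ty":4.43,"tz":1.0},{"tx":-2.86,"ty":4.43,"tz":1.0},{"tx":-2.86,"ty":4.43,"tz":1.0},{"tx":-2.86,"ty":4.43,"tz":1.0},{"tx":-2.86,"ty":4.43,"tz":1.0},{"tx":-2.86,"ty":4.43,"tz":1.0},{"tx":-2.86,"ty":4.43,"tz":1.0},{"tx":-2.86,"ty":4.43,"tz":1.0},{"tz":1.4,"az":10.4},{"tz":1.4,"az":10.4},{"tz":1.4,"az":10.3},{}]'
python3 - <<'E'
from h import *
go(436.6,303.2,8,45.6)
for n in ["top","scene"]:
    D=np.load(n+"0.npz");W=D["W"];im=D["im"]
    viewer.get_image(n)
    for r in masks_of(n,"junction_box")[:1]:
        m=r["pixels"]
        for z in (40,44,47,50): print(n,z,rect(W,m,z,60))
    for r in masks_of(n,"red_bin")[:1]:
        for z in (-5,-5): print(n,rect(W,r["pixels"],-5,12),rect(W,r["pixels"],20,80))
    x0,y0=(340,130) if n=="top" else (340,190)
    cv2.imwrite(f"pics/box_{n}.png",cv2.resize(im[y0:y0+100,x0:x0+130,::-1],None,fx=6,fy=6,interpolation=cv2.INTER_CUBIC))
E
```

```text
TCP [144.8 608.  222.7] jaw 76.6 tilt [ 0. -0.] w 88.2 F [-0.2 -0.8  0.1] t 0.9 
-> shift cm [-22.89  35.45  21.47] norm 47.3 az 31.0
top 40 (629.5, -258.2, 139.2, 85.9, -14.3, 774, array([43.6, 49. , 54.5]))
top 44 (626.1, -257.5, 132.5, 85.9, -14.5, 726, array([45.2, 49.3, 54.6]))
top 47 (626.3, -257.7, 132.6, 84.9, -13.8, 576, array([47.3, 50.1, 54.8]))
top 50 (626.4, -257.5, 132.6, 84.5, -13.8, 295, array([50.2, 51.8, 55.6]))
top (606.3, 301.6, 170.0, 126.2, -9.3, 1352, array([-1.3,  2.6,  7.4])) (596.5, 292.4, 154.4, 104.7, -10.5, 780, array([23.7, 41.5, 71. ]))
top (606.3, 301.6, 170.0, 126.2, -9.3, 1352, array([-1.3,  2.6,  7.4])) (596.5, 292.4, 154.4, 104.7, -10.5, 780, array([23.7, 41.5, 71. ]))
scene 40 (628.3, -256.0, 142.5, 85.6, -13.8, 810, array([42.3, 50. , 55.6]))
scene 44 (624.4, -255.1, 134.6, 85.5, -13.9, 734, array([46.1, 50.3, 55.7]))
scene 47 (624.4, -255.1, 134.6, 85.5, -13.9, 657, array([47.6, 50.6, 55.8]))
scene 50 (624.4, -255.1, 134.6, 85.5, -13.9, 398, array([50.2, 52.4, 56.5]))
scene (603.1, 291.2, 183.8, 138.5, -30.8, 495, array([-0.1,  4.3, 10.9])) (594.9, 293.6, 155.5, 109.0, -10.7, 888, array([23.2, 41.8, 71.5]))
scene (603.1, 291.2, 183.8, 138.5, -30.8, 495, array([-0.1,  4.3, 10.9])) (594.9, 293.6, 155.5, 109.0, -10.7, 888, array([23.2, 41.8, 71.5]))$[0]: bad value
```

View pics/box_top.png

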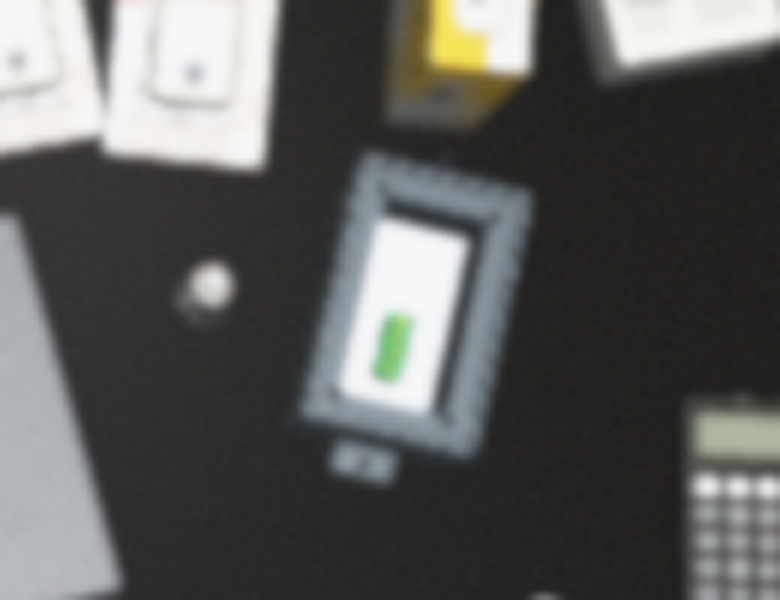

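The picture shows the box rim around pixel (409,181), gland at its lower (−x) end, charger at (375,177). The move was refused, so I'll write the full set of keys.

```bash

python3 -m inch '[{"tx":-2.86,"ty":4.43,"tz":1.0,"ax":0,"ay":0,"az":0,"jaw":1},{"tx":-2.86,"ty":4.43,"tz":1.0,"ax":0,"ay":0,"az":0,"jaw":1},{"tx":-2.86,"ty":4.43,"tz":1.0,"ax":0,"ay":0,"az":0,"jaw":1},{"tx":-2.86,"ty":4.43,"tz":1.0,"ax":0,"ay":0,"az":0,"jaw":1},{"tx":-2.86,"ty":4.43,"tz":1.0,"ax":0,"ay":0,"az":0,"jaw":1},{"tx":-2.86,"ty":4.43,"tz":1.0,"ax":0,"ay":0,"az":0,"jaw":1},{"tx":-2.86,"ty":4.43,"tz":1.0,"ax":0,"ay":0,"az":0,"jaw":1},{"tx":-2.86,"ty":4.43,"tz":1.0,"ax":0,"ay":0,"az":0,"jaw":1},{"tx":0,"ty":0,"tz":1.4,"ax":0,"ay":0,"az":10.4,"jaw":1},{"tx":0,"ty":0,"tz":1.4,"ax":0,"ay":0,"az":10.4,"jaw":1},{"tx":0,"ty":0,"tz":1.4,"ax":0,"ay":0,"az":10.3,"jaw":1},{"tx":0,"ty":0,"tz":0,"ax":0,"ay":0,"az":0,"jaw":1}]'
python3 -c "
from h import *
go(436.6,303.2,8,45.6)"
```

```text
t: 2.7
ee_pos: [436.0, 302.9, 99.9]
orientation: [2.896, 1.217, -0.003]
ft_force: [-0.0, -0.7, -0.2]
width: 87.8
TCP [436.  302.9  99.9] jaw 45.6 tilt [-0.0016 -0.0011] w 87.8 F [-0.  -0.7 -0.2] t 2.7 
-> shift cm [0.08 0.02 9.19] norm 9.2 az -0.0
```

```bash

python3 -m inch '[{"tx":0.08,"ty":0,"tz":4.0,"ax":0,"ay":0,"az":0,"jaw":1},{"tx":0,"ty":0,"tz":3.5,"ax":0,"ay":0,"az":0,"jaw":1},{"tx":0,"ty":0,"tz":1.6,"ax":0,"ay":0,"az":0,"jaw":1},{"tx":0,"ty":0,"tz":0,"ax":0,"ay":0,"az":0,"jaw":1},{"tx":0,"ty":0,"tz":0,"ax":0,"ay":0,"az":0,"jaw":0.2},{"tx":0,"ty":0,"tz":0,"ax":0,"ay":0,"az":0,"jaw":0.2},{"tx":0,"ty":0,"tz":0,"ax":0,"ay":0,"az":0,"jaw":0.2},{"tx":0,"ty":0,"tz":0,"ax":0,"ay":0,"az":0,"jaw":0.2},{"tx":0,"ty":0,"tz":0,"ax":0,"ay":0,"az":0,"jaw":0.2},{"tx":0,"ty":0,"tz":0,"ax":0,"ay":0,"az":0,"jaw":0.2}]'
python3 -c "
from h import *
go(562.2,-27.2,125,105.9)"
```

```text
t: 3.95
ee_pos: [437.3, 304.0, 9.8]
orientation: [-2.897, -1.215, -0.001]
ft_force: [-0.3, -0.7, 2.4]
width: 39.5
TCP [437.3 304.    9.8] jaw 45.5 tilt [0.0003 0.0002] w 39.5 F [-0.3 -0.7  2.4] t 3.95 
-> shift cm [-14.86  32.13 -11.52] norm 37.2 az -60.4
```

```bash

python3 -m inch '[{"tx":0,"ty":0,"tz":-5.5,"ax":0,"ay":0,"az":0,"jaw":0.2},{"tx":0,"ty":0,"tz":-6.0,"ax":0,"ay":0,"az":0,"jaw":0.2},{"tx":-2.12,"ty":4.59,"tz":0,"ax":0,"ay":0,"az":0,"jaw":0.2},{"tx":-2.12,"ty":4.59,"tz":0,"ax":0,"ay":0,"az":0,"jaw":0.2},{"tx":-2.12,"ty":4.59,"tz":0,"ax":0,"ay":0,"az":0,"jaw":0.2},{"tx":-2.12,"ty":4.59,"tz":0,"ax":0,"ay":0,"az":0,"jaw":0.2},{"tx":-2.12,"ty":4.59,"tz":0,"ax":0,"ay":0,"az":0,"jaw":0.2},{"tx":-2.12,"ty":4.59,"tz":0,"ax":0,"ay":0,"az":0,"jaw":0.2},{"tx":-2.12,"ty":4.59,"tz":0,"ax":0,"ay":0,"az":0,"jaw":0.2},{"tx":0,"ty":0,"tz":0,"ax":0,"ay":0,"az":-10.0,"jaw":0.2},{"tx":0,"ty":0,"tz":0,"ax":0,"ay":0,"az":-10.0,"jaw":0.2},{"tx":0,"ty":0,"tz":0,"ax":0,"ay":0,"az":-10.0,"jaw":0.2}]'
python3 -m inch '[{"tx":0,"ty":0,"tz":0,"ax":0,"ay":0,"az":-10.1,"jaw":0.2},{"tx":0,"ty":0,"tz":0,"ax":0,"ay":0,"az":-10.1,"jaw":0.2},{"tx":0,"ty":0,"tz":0,"ax":0,"ay":0,"az":-10.2,"jaw":0.2},{"tx":0,"ty":0,"tz":0,"ax":0,"ay":0,"az":0,"jaw":0.2},{"tx":0,"ty":0,"tz":0,"ax":0,"ay":0,"az":0,"jaw":0.2}]'
python3 -c "
from h import *
go(562.2,-27.2,55.8,105.9)"
```

```text
t: 5.45
ee_pos: [561.8, -27.4, 124.2]
orientation: [-2.478, -1.929, 0.001]
ft_force: [-0.5, 0.4, -1.0]
width: 39.7
t: 6.08
ee_pos: [562.0, -27.1, 124.5]
orientation: [-1.897, -2.504, 0.0]
ft_force: [-0.4, -0.6, -1.0]
width: 39.5
TCP [562.  -27.1 124.5] jaw 105.7 tilt [-0.0005  0.    ] w 39.5 F [-0.4 -0.6 -1. ] t 6.075 
-> shift cm [-0.01  0.02  6.87] norm 6.9 az -0.2
```

```bash

python3 -m inch '[{"tx":0,"ty":0,"tz":3.5,"ax":0,"ay":0,"az":0,"jaw":0.2},{"tx":0,"ty":0,"tz":2.5,"ax":0,"ay":0,"az":0,"jaw":0.2},{"tx":0,"ty":0,"tz":0.6,"ax":0,"ay":0,"az":0,"jaw":0.2},{"tx":0,"ty":0,"tz":0.1,"ax":0,"ay":0,"az":0,"jaw":0.2},{"tx":0,"ty":0,"tz":0.1,"ax":0,"ay":0,"az":0,"jaw":0.2},{"tx":0,"ty":0,"tz":0,"ax":0,"ay":0,"az":0,"jaw":0.2}]'
```

```text
t: 6.82
ee_pos: [562.8, -27.2, 57.5]
orientation: [1.892, 2.506, 0.001]
ft_force: [-0.2, 0.6, -1.1]
width: 39.8
```

```bash

python3 -m inch '[{"tx":0,"ty":0,"tz":0.1,"ax":0,"ay":0,"az":0,"jaw":0.2},{"tx":0,"ty":0,"tz":0,"ax":0,"ay":0,"az":0,"jaw":0.2}]'
python3 -m inch '[{"tx":0,"ty":0,"tz":0.1,"ax":0,"ay":0,"az":0,"jaw":0.2},{"tx":0,"ty":0,"tz":0,"ax":0,"ay":0,"az":0,"jaw":0.2}]'
```

```text
t: 7.08
ee_pos: [562.3, -27.2, 55.9]
orientation: [1.893, 2.507, 0.0]
ft_force: [-0.1, 0.5, -2.1]
width: 39.9
t: 7.32
ee_pos: [562.4, -27.2, 54.8]
orientation: [1.893, 2.507, 0.0]
ft_force: [0.6, 0.2, 1.1]
width: 39.6
```

```bash

python3 -m inch '[{"tx":0,"ty":0,"tz":0,"ax":0,"ay":0,"az":0,"jaw":0.8},{"tx":0,"ty":0,"tz":0,"ax":0,"ay":0,"az":0,"jaw":0.8},{"tx":0,"ty":0,"tz":0,"ax":0,"ay":0,"az":0,"jaw":0.8},{"tx":0,"ty":0,"tz":-4,"ax":0,"ay":0,"az":0,"jaw":0.8},{"tx":0,"ty":2.4,"tz":0,"ax":0,"ay":0,"az":0,"jaw":0},{"tx":0,"ty":2.4,"tz":0,"ax":0,"ay":0,"az":0,"jaw":0},{"tx":0,"ty":0,"tz":0,"ax":0,"ay":0,"az":0,"jaw":0},{"tx":0,"ty":0,"tz":0,"ax":0,"ay":0,"az":0,"jaw":0},{"tx":0,"ty":0,"tz":0,"ax":0,"ay":0,"az":0,"jaw":0}]'
python3 - <<'E'
from h import *
go(562.2+48*np.cos(np.radians(15.7)),-27.2+48*np.sin(np.radians(15.7)),60)
for n in ["top","scene"]:
    im,d=viewer.get_image(n); W=cloud(n,d); np.savez(f"{n}1.npz",W=W)
    cv2.imwrite(f"pics/{n}1.png",im[...,::-1])
    for r in masks_of(n,"lid_a")[:3]:
        if r["score"]>.3: print(n,round(r["score"],2),rect(W,r["pixels"],-5,80))
cv2.imwrite("pics/p1.png",cv2.resize(im[130:330,230:480,::-1],None,fx=3,fy=3,interpolation=cv2.INTER_CUBIC))
E
```

```text
t: 8.45
ee_pos: [607.2, -14.2, 94.4]
orientation: [-1.892, -2.506, 0.001]
ft_force: [-0.4, 0.1, 0.1]
width: 23.9
TCP [607.2 -14.2  94.4] jaw 105.9 tilt [-0.0013  0.    ] w 23.9 F [-0.4  0.1  0.1] t 8.45 
-> shift cm [-0.03  0.12  3.44] norm 3.4 az None
top 0.96 (420.5, -326.4, 121.9, 73.7, -31.9, 985, array([ 1.5,  6.6, 19.3]))
scene 0.66 (421.8, -325.2, 121.9, 70.9, -30.2, 1147, array([ 3.8,  8.1, 20.6]))
scene 0.56 (561.9, -25.0, 128.2, 75.9, 16.5, 794, array([47.6, 54.4, 66. ]))
```

View pics/p1.png

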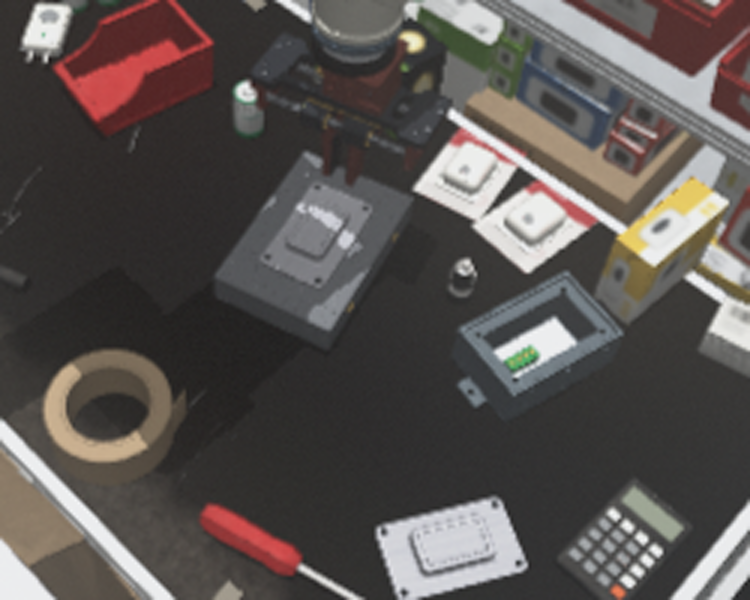

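Lid A lies on the plate (crop pixel 317,235), with the fingers above its far end (345,170). Next, lower and press it.

```bash

python3 -m inch '[{"tx":0,"ty":0.1,"tz":1.5,"ax":0,"ay":0,"az":0,"jaw":0},{"tx":0,"ty":0,"tz":1.0,"ax":0,"ay":0,"az":0,"jaw":0},{"tx":0,"ty":0,"tz":0.8,"ax":0,"ay":0,"az":0,"jaw":0},{"tx":0,"ty":0,"tz":0,"ax":0,"ay":0,"az":0,"jaw":0},{"tx":0,"ty":0,"tz":0,"ax":0,"ay":0,"az":0,"jaw":0}]'
for i in 1; do python3 -m inch '[{"tx":0,"ty":0,"tz":0.15,"ax":0,"ay":0,"az":0,"jaw":0},{"tx":0,"ty":0,"tz":0,"ax":0,"ay":0,"az":0,"jaw":0}]'; done
```

```text
t: 9.28
ee_pos: [609.5, -13.7, 61.7]
orientation: [1.893, 2.507, 0.0]
ft_force: [0.7, 0.4, -0.1]
width: 0.4
t: 9.52
ee_pos: [609.5, -13.7, 60.4]
orientation: [1.893, 2.507, 0.0]
ft_force: [-0.1, -0.4, 0.1]
width: 0.3
```

```bash

python3 -m inch '[{"tx":0,"ty":0,"tz":0.15,"ax":0,"ay":0,"az":0,"jaw":0},{"tx":0,"ty":0,"tz":0,"ax":0,"ay":0,"az":0,"jaw":0}]'
python3 -m inch '[{"tx":0,"ty":0,"tz":0.1,"ax":0,"ay":0,"az":0,"jaw":0},{"tx":0,"ty":0,"tz":0,"ax":0,"ay":0,"az":0,"jaw":0}]'
```

```text
t: 9.78
ee_pos: [609.3, -13.7, 58.6]
orientation: [-1.893, -2.507, 0.0]
ft_force: [0.5, -0.4, -0.3]
width: 0.2
t: 10.02
ee_pos: [609.3, -13.7, 57.6]
orientation: [-1.893, -2.507, 0.0]
ft_force: [-0.2, 0.4, 1.3]
width: 0.1
```

```bash

python3 -m inch '[{"tx":0,"ty":0,"tz":0.15,"ax":0,"ay":0,"az":0,"jaw":0},{"tx":0,"ty":0,"tz":0,"ax":0,"ay":0,"az":0,"jaw":0}]'
python3 -m inch '[{"tx":0,"ty":0,"tz":0.1,"ax":0,"ay":0,"az":0,"jaw":0},{"tx":0,"ty":0,"tz":0,"ax":0,"ay":0,"az":0,"jaw":0}]'
python3 -m inch '[{"tx":0,"ty":0,"tz":0.1,"ax":0,"ay":0,"az":0,"jaw":0},{"tx":0,"ty":0,"tz":0,"ax":0,"ay":0,"az":0,"jaw":0}]'
```

```text
t: 10.28
ee_pos: [609.3, -13.7, 56.0]
orientation: [-1.893, -2.507, 0.0]
ft_force: [0.8, -0.2, 0.4]
width: 0.3
t: 10.52
ee_pos: [609.3, -13.7, 55.1]
orientation: [-1.893, -2.507, 0.0]
ft_force: [-0.7, 0.1, -0.9]
width: 0.9
t: 10.78
ee_pos: [609.4, -13.7, 54.1]
orientation: [-1.893, -2.507, 0.0]
ft_force: [-0.2, 0.5, 0.1]
width: 0.3
```

```bash

python3 -m inch '[{"tx":0,"ty":0,"tz":0.1,"ax":0,"ay":0,"az":0,"jaw":0},{"tx":0,"ty":0,"tz":0,"ax":0,"ay":0,"az":0,"jaw":0}]'
python3 -m inch '[{"tx":0,"ty":0,"tz":0.05,"ax":0,"ay":0,"az":0,"jaw":0},{"tx":0,"ty":0,"tz":0,"ax":0,"ay":0,"az":0,"jaw":0}]'
```

```text
t: 11.02
ee_pos: [609.4, -13.7, 53.1]
orientation: [-1.893, -2.507, -0.0]
ft_force: [0.6, 0.0, 0.3]
width: 0.4
t: 11.28
ee_pos: [609.5, -13.7, 52.7]
orientation: [1.893, 2.507, 0.0]
ft_force: [0.1, 0.0, 1.2]
width: 0.7
```

```bash

python3 -m inch '[{"tx":0,"ty":0,"tz":0.05,"ax":0,"ay":0,"az":0,"jaw":0},{"tx":0,"ty":0,"tz":0,"ax":0,"ay":0,"az":0,"jaw":0}]'
python3 -m inch '[{"tx":0,"ty":0,"tz":0.05,"ax":0,"ay":0,"az":0,"jaw":0},{"tx":0,"ty":0,"tz":0,"ax":0,"ay":0,"az":0,"jaw":0}]'
```

```text
t: 11.52
ee_pos: [609.5, -13.7, 52.2]
orientation: [1.893, 2.507, 0.0]
ft_force: [0.6, 0.8, 0.5]
width: 0.6
t: 11.78
ee_pos: [609.6, -13.7, 51.8]
orientation: [1.892, 2.507, 0.0]
ft_force: [0.5, 0.1, 2.2]
width: 0.4
```

```bash

python3 -m inch '[{"tx":0,"ty":0,"tz":0.05,"ax":0,"ay":0,"az":0,"jaw":0},{"tx":0,"ty":0,"tz":0,"ax":0,"ay":0,"az":0,"jaw":0}]'
python3 -m inch '[{"tx":0,"ty":0,"tz":0.05,"ax":0,"ay":0,"az":0,"jaw":0},{"tx":0,"ty":0,"tz":0,"ax":0,"ay":0,"az":0,"jaw":0}]'
```

```text
t: 12.02
ee_pos: [609.7, -13.7, 51.5]
orientation: [1.893, 2.507, 0.001]
ft_force: [0.7, 0.4, 4.5]
width: 0.5
t: 12.28
ee_pos: [609.7, -13.7, 51.4]
orientation: [1.892, 2.507, 0.001]
ft_force: [-0.9, 0.7, 8.1]
width: 0.5
```

```bash

python3 -m inch '[{"tx":0,"ty":0,"tz":0.05,"ax":0,"ay":0,"az":0,"jaw":0},{"tx":0,"ty":0,"tz":0.03,"ax":0,"ay":0,"az":0,"jaw":0},{"tx":0,"ty":0,"tz":0,"ax":0,"ay":0,"az":0,"jaw":0},{"tx":0,"ty":0,"tz":0,"ax":0,"ay":0,"az":0,"jaw":0}]'
cat >> h.py <<'E'
def ends(W,cx=562.2,cy=-27.2,a=15.8):
    c,s=np.cos(np.radians(a)),np.sin(np.radians(a)); u=(W[...,0]-cx)*c+(W[...,1]-cy)*s; v=-(W[...,0]-cx)*s+(W[...,1]-cy)*c; Z=W[...,2]
    for nm,k in (("far flange",(u>-56)&(u<-37)&(abs(v)<30)&(Z<62)),("plate far",(u<-66)&(u>-90)&(abs(v)<50)),("near flange",(u<56)&(u>37)&(abs(v)<30)&(Z<62))):
        z=Z[k]; print(nm,len(z),"med",round(np.nanmedian(z),2),"+-",round(np.nanstd(z)/len(z)**.5,2))
    k=(abs(u)<30)&(abs(v)<17)&(Z<75)&(Z>55); A=np.c_[u[k],v[k],np.ones(k.sum())]; print("panel slope",np.round(np.linalg.lstsq(A,Z[k],rcond=None)[0],4),k.sum())
E
python3 - <<'E'
from h import *
go(0,0,0)
for n in ["top","scene"]:
    print(n,"before"); ends(np.load(f"{n}1.npz")["W"])
    print(n,"pressed"); ends(cloud(n,viewer.get_image(n)[1]))
E
```

```text
t: 12.78
ee_pos: [609.8, -13.7, 51.3]
orientation: [1.892, 2.507, 0.001]
ft_force: [-3.0, 1.4, 14.3]
width: 0.6
TCP [609.8 -13.7  51.3] jaw 105.9 tilt [0.001  0.0001] w 0.6 F [-3.   1.4 14.3] t 12.775 
-> shift cm [ 18.03 -58.28   5.07] norm 61.2 az None
top before
far flange 0 med nan +- nan
plate far 573 med 603.46 +- 1.12
near flange 0 med nan +- nan
panel slope [0. 0. 0.] 0
top pressed
far flange 0 med nan +- nan
plate far 522 med 601.52 +- 0.89
near flange 0 med nan +- nan
panel slope [0. 0. 0.] 0
scene before
far flange 105 med 53.47 +- 0.2
plate far 707 med 478.96 +- 8.44
near flange 94 med 53.73 +- 0.19
panel slope [ 1.19000e-02 -9.40000e-03  6.40211e+01] 177
scene pressed
far flange 110 med 58.23 +- 0.49
plate far 768 med 454.74 +- 7.7
near flange 65 med 51.92 +- 0.38
panel slope [-7.52000e-02  1.90000e-03  6.57269e+01] 169
  return np.nanmean(a, axis, out=out, keepdims=keepdims)
  var = nanvar(a, axis=axis, dtype=dtype, out=out, ddof=ddof,
```

Depth shows the far end rose about 5 mm and the lid tilted by about 0.08 rad, so it rocks. I'll lift off and confirm it returns.

```bash

python3 -m inch '[{"tx":0,"ty":0,"tz":-0.3,"ax":0,"ay":0,"az":0,"jaw":0},{"tx":0,"ty":0,"tz":-0.4,"ax":0,"ay":0,"az":0,"jaw":0},{"tx":0,"ty":0,"tz":-1.0,"ax":0,"ay":0,"az":0,"jaw":0},{"tx":0,"ty":0,"tz":-2.7,"ax":0,"ay":0,"az":0,"jaw":0},{"tx":0,"ty":0,"tz":0,"ax":0,"ay":0,"az":0,"jaw":1},{"tx":0,"ty":0,"tz":0,"ax":0,"ay":0,"az":0,"jaw":1}]'
python3 - <<'E'
from h import *
W=cloud("scene",viewer.get_image("scene")[1]); ends(W)
for r in masks_of("scene","lid_a")[:3]:
    if r["score"]>.3: print(r["score"],rect(W,r["pixels"],-5,80),rect(W,r["pixels"],61,75))
go(562.4,-27.2,54.8,105.9)
E
```

```text
t: 13.62
ee_pos: [609.0, -13.8, 93.5]
orientation: [-1.893, -2.507, 0.0]
ft_force: [-0.3, -0.6, 0.2]
width: 17.0
far flange 101 med 53.69 +- 0.17
plate far 707 med 477.88 +- 8.45
near flange 88 med 53.71 +- 0.21
panel slope [ 3.80000e-03 -2.40000e-03  6.38894e+01] 177
0.87 (564.4, -26.6, 132.7, 70.7, 16.4, 738, array([49.7, 54.5, 66. ])) (558.3, -28.7, 67.2, 41.2, 15.4, 237, array([61.7, 63.8, 67.5]))
0.64 (421.8, -322.3, 120.0, 76.2, -30.2, 1208, array([ 3.1,  7.8, 20.4])) (0.0, 0.0, 0.0, 0.0, 0.0, 0, np.float64(nan))
TCP [608.7 -13.7  93. ] jaw 105.9 tilt [-0.0015  0.    ] w 24.9 F [ 0.4 -0.8 -0.4] t 13.725 
-> shift cm [-0.03 -4.81  3.83] norm 6.1 az 0.0
  return np.nanmean(a, axis, out=out, keepdims=keepdims)
```

```bash

python3 -m inch '[{"tx":0,"ty":-2.5,"tz":0,"ax":0,"ay":0,"az":0,"jaw":1},{"tx":0,"ty":-2.5,"tz":0,"ax":0,"ay":0,"az":0,"jaw":1},{"tx":0,"ty":0,"tz":0,"ax":0,"ay":0,"az":0,"jaw":1},{"tx":0,"ty":0,"tz":2.0,"ax":0,"ay":0,"az":0,"jaw":1},{"tx":0,"ty":0,"tz":1.7,"ax":0,"ay":0,"az":0,"jaw":1},{"tx":0,"ty":0,"tz":0,"ax":0,"ay":0,"az":0,"jaw":0.2},{"tx":0,"ty":0,"tz":0,"ax":0,"ay":0,"az":0,"jaw":0.2},{"tx":0,"ty":0,"tz":0,"ax":0,"ay":0,"az":0,"jaw":0.2},{"tx":0,"ty":0,"tz":0,"ax":0,"ay":0,"az":0,"jaw":0.2},{"tx":0,"ty":0,"tz":0,"ax":0,"ay":0,"az":0,"jaw":0.2},{"tx":0,"ty":0,"tz":0,"ax":0,"ay":0,"az":0,"jaw":0.2}]'
python3 -c "
from h import *
c,s=np.cos(np.radians(-10.7)),np.sin(np.radians(-10.7))
go(595.8+4*c,292.6+4*s,150,79.3)"
```

```text
t: 15.1
ee_pos: [561.6, -27.5, 57.3]
orientation: [1.892, 2.507, 0.001]
ft_force: [-1.0, 0.3, 4.8]
width: 40.1
TCP [561.6 -27.5  57.3] jaw 105.9 tilt [ 0.0008 -0.    ] w 40.1 F [-1.   0.3  4.8] t 15.1 
-> shift cm [29.66 12.42 -9.26] norm 33.5 az 26.6
```

```bash

python3 -m inch '[{"tx":0,"ty":0,"tz":-4.6,"ax":0,"ay":0,"az":0,"jaw":0.2},{"tx":0,"ty":0,"tz":-4.7,"ax":0,"ay":0,"az":0,"jaw":0.2},{"tx":4.94,"ty":2.07,"tz":0,"ax":0,"ay":0,"az":0,"jaw":0.2},{"tx":4.94,"ty":2.07,"tz":0,"ax":0,"ay":0,"az":0,"jaw":0.2},{"tx":4.94,"ty":2.07,"tz":0,"ax":0,"ay":0,"az":0,"jaw":0.2},{"tx":4.94,"ty":2.07,"tz":0,"ax":0,"ay":0,"az":0,"jaw":0.2},{"tx":4.94,"ty":2.07,"tz":0,"ax":0,"ay":0,"az":0,"jaw":0.2},{"tx":4.94,"ty":2.07,"tz":0,"ax":0,"ay":0,"az":0,"jaw":0.2},{"tx":0,"ty":0,"tz":0,"ax":0,"ay":0,"az":8.9,"jaw":0.2},{"tx":0,"ty":0,"tz":0,"ax":0,"ay":0,"az":8.9,"jaw":0.2},{"tx":0,"ty":0,"tz":0,"ax":0,"ay":0,"az":8.8,"jaw":0.2},{"tx":0,"ty":0,"tz":0,"ax":0,"ay":0,"az":0,"jaw":0.2}]'
python3 - <<'E'
from h import *
c,s=np.cos(np.radians(-10.7)),np.sin(np.radians(-10.7))
go(595.8+4*c,292.6+4*s,15.5,79.3)
im,d=viewer.get_image("scene");W=cloud("scene",d)
cv2.imwrite("pics/p2.png",cv2.resize(im[60:260,180:430,::-1],None,fx=3,fy=3))
for r in masks_of("scene","lid_a")[:3]: print(r["score"],r["location"],rect(W,r["pixels"],110,165))
E
```

```text
t: 16.6
ee_pos: [599.1, 291.5, 149.4]
orientation: [-2.417, -2.006, 0.001]
ft_force: [0.2, 0.0, -1.9]
width: 39.2
TCP [599.1 291.5 149.4] jaw 79.4 tilt [-0.0008 -0.0004] w 39.2 F [ 0.2  0.  -1.9] t 16.6 
-> shift cm [ 0.05  0.06 13.39] norm 13.4 az 0.1
0.77 [270.4, 129.2] (596.6, 290.0, 118.6, 71.7, -12.6, 423, array([141.3, 146.2, 157.3]))
0.57 [378.7, 317.0] (0.0, 0.0, 0.0, 0.0, 0.0, 0, np.float64(nan))
  return np.nanmean(a, axis, out=out, keepdims=keepdims)
```

View pics/p2.png

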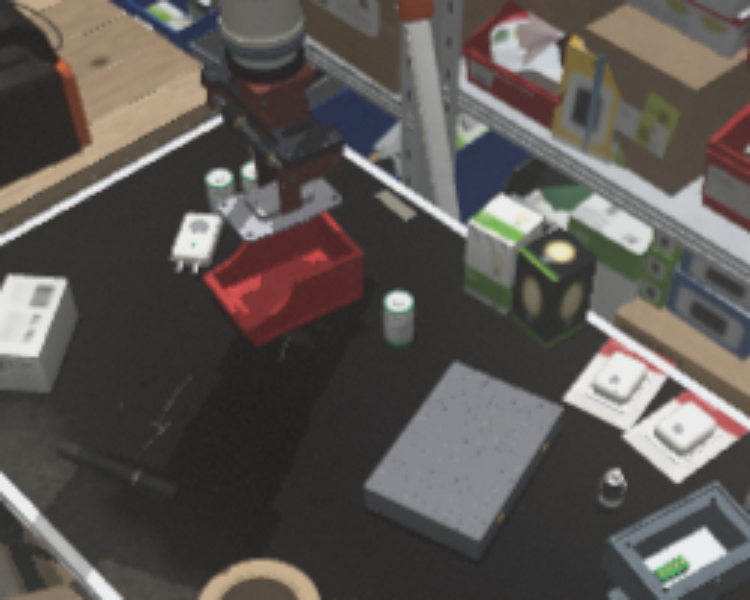

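The lid hangs level above the bin (crop 280,205), centred within 3 mm. Now to lower it.

```bash

python3 -m inch '[{"tx":0.1,"ty":0.2,"tz":3.5,"ax":0,"ay":0,"az":0,"jaw":0.2},{"tx":0,"ty":0,"tz":4.0,"ax":0,"ay":0,"az":0,"jaw":0.2},{"tx":0,"ty":0,"tz":3.0,"ax":0,"ay":0,"az":0,"jaw":0.2},{"tx":0,"ty":0,"tz":1.5,"ax":0,"ay":0,"az":0,"jaw":0.2},{"tx":0,"ty":0,"tz":0.8,"ax":0,"ay":0,"az":0,"jaw":0.2},{"tx":0,"ty":0,"tz":0.2,"ax":0,"ay":0,"az":0,"jaw":0.2},{"tx":0,"ty":0,"tz":0,"ax":0,"ay":0,"az":0,"jaw":0.2},{"tx":0,"ty":0,"tz":0.1,"ax":0,"ay":0,"az":0,"jaw":0.2},{"tx":0,"ty":0,"tz":0.1,"ax":0,"ay":0,"az":0,"jaw":0.2},{"tx":0,"ty":0,"tz":0,"ax":0,"ay":0,"az":0,"jaw":0.2}]'
```

```text
t: 17.95
ee_pos: [601.7, 292.2, 18.0]
orientation: [2.419, 2.005, 0.0]
ft_force: [-0.0, 0.8, -1.4]
width: 39.4
```

```bash

python3 -m inch '[{"tx":0,"ty":0,"tz":0.12,"ax":0,"ay":0,"az":0,"jaw":0.2},{"tx":0,"ty":0,"tz":0.1,"ax":0,"ay":0,"az":0,"jaw":0.2},{"tx":0,"ty":0,"tz":0,"ax":0,"ay":0,"az":0,"jaw":0.2}]'
python3 -m inch '[{"tx":0,"ty":0,"tz":0,"ax":0,"ay":0,"az":0,"jaw":0.58},{"tx":0,"ty":0,"tz":0,"ax":0,"ay":0,"az":0,"jaw":0.58},{"tx":0,"ty":0,"tz":0,"ax":0,"ay":0,"az":0,"jaw":0.58},{"tx":0,"ty":0,"tz":-1.5,"ax":0,"ay":0,"az":0,"jaw":0.58},{"tx":0,"ty":0,"tz":-4.5,"ax":0,"ay":0,"az":0,"jaw":0.58},{"tx":0,"ty":0,"tz":-5.5,"ax":0,"ay":0,"az":0,"jaw":0.6},{"tx":0,"ty":0,"tz":0,"ax":0,"ay":0,"az":0,"jaw":1}]'
python3 - <<'E'
from h import *
go(420.8,-325.3,100,60.3)
W=cloud("scene",viewer.get_image("scene")[1])
for r in masks_of("scene","lid_a")[:3]:
    if r["score"]>.3:print(r["score"],rect(W,r["pixels"],-5,60))
E
```

```text
t: 18.32
ee_pos: [601.6, 292.2, 15.6]
orientation: [-2.419, -2.005, 0.0]
ft_force: [0.5, 0.0, -1.4]
width: 39.3
t: 19.2
ee_pos: [604.9, 293.8, 136.9]
orientation: [2.417, 2.003, 0.015]
ft_force: [0.3, 0.1, 0.0]
width: 59.3
TCP [604.9 293.8 136.9] jaw 79.3 tilt [0.0091 0.0042] w 59.3 F [0.3 0.1 0. ] t 19.2 
-> shift cm [-64.27  -6.63   3.26] norm 64.7 az 19.0
0.79 (600.9, 304.9, 119.5, 62.5, -5.9, 251, array([ 7.7, 13.8, 24.8]))
0.6 (424.0, -323.7, 124.6, 76.2, -30.3, 1216, array([ 2.7,  7.6, 20.4]))
```

```bash

python3 -m inch '[{"tx":-5.36,"ty":-0.55,"tz":0,"ax":0,"ay":0,"az":0,"jaw":1},{"tx":-5.36,"ty":-0.55,"tz":0,"ax":0,"ay":0,"az":0,"jaw":1},{"tx":-5.36,"ty":-0.55,"tz":0,"ax":0,"ay":0,"az":0,"jaw":1},{"tx":-5.36,"ty":-0.55,"tz":0,"ax":0,"ay":0,"az":0,"jaw":1},{"tx":-5.36,"ty":-0.55,"tz":0,"ax":0,"ay":0,"az":0,"jaw":1},{"tx":-5.36,"ty":-0.55,"tz":0,"ax":0,"ay":0,"az":0,"jaw":1},{"tx":-5.36,"ty":-0.55,"tz":0,"ax":0,"ay":0,"az":0,"jaw":1},{"tx":-5.36,"ty":-0.55,"tz":0,"ax":0,"ay":0,"az":0,"jaw":1},{"tx":-5.36,"ty":-0.55,"tz":0,"ax":0,"ay":0,"az":0,"jaw":1},{"tx":-5.36,"ty":-0.55,"tz":0,"ax":0,"ay":0,"az":0,"jaw":1},{"tx":-5.36,"ty":-0.55,"tz":0,"ax":0,"ay":0,"az":0,"jaw":1},{"tx":-5.36,"ty":-0.55,"tz":0,"ax":0,"ay":0,"az":0,"jaw":1}]'
python3 -m inch '[{"tx":0,"ty":0,"tz":1.5,"ax":0,"ay":0,"az":9.5,"jaw":1},{"tx":0,"ty":0,"tz":1.5,"ax":0,"ay":0,"az":9.5,"jaw":1},{"tx":0,"ty":0,"tz":0,"ax":0,"ay":0,"az":0,"jaw":1},{"tx":0,"ty":0,"tz":0,"ax":0,"ay":0,"az":0,"jaw":1}]'
python3 - <<'E'
from h import *
go(420.8,-325.3,9.5,60.3)
W=cloud("top",viewer.get_image("top")[1])
for r in masks_of("top","lid_a")[:3]: print(round(r["score"],2),rect(W,r["pixels"],-5,45),rect(W,r["pixels"],14,26))
for r in masks_of("top","red_bin")[:1]: print(rect(W,r["pixels"],20,80))
E
```

```text
t: 20.8
ee_pos: [415.8, -328.4, 129.3]
orientation: [-2.417, -2.003, 0.001]
ft_force: [0.4, -0.5, -0.2]
width: 88.0
t: 21.3
ee_pos: [417.2, -327.1, 100.3]
orientation: [-2.713, -1.582, 0.001]
ft_force: [-0.5, -0.3, 0.3]
width: 88.0
TCP [ 417.2 -327.1  100.3] jaw 60.5 tilt [-0.001   0.0008] w 88.0 F [-0.5 -0.3  0.3] t 21.3 
-> shift cm [0.34 0.24 9.08] norm 9.1 az 0.2
0.81 (601.9, 291.3, 122.8, 68.5, -6.8, 872, array([ 6.1, 11.5, 23. ])) (599.6, 289.4, 115.4, 63.8, -10.3, 317, array([15.1, 20.5, 24.1]))
0.56 (418.3, -324.4, 113.3, 70.1, -29.7, 497, array([ 1.8,  6.5, 19.1])) (420.3, -324.9, 64.5, 40.0, -29.3, 122, array([14.9, 17.5, 21.1]))
(596.0, 292.8, 153.8, 105.3, -10.6, 776, array([23.4, 42.1, 71.3]))
```

```bash

python3 -m inch '[{"tx":0.34,"ty":0.24,"tz":4.0,"ax":0,"ay":0,"az":0.2,"jaw":1},{"tx":0,"ty":0,"tz":3.5,"ax":0,"ay":0,"az":0,"jaw":1},{"tx":0,"ty":0,"tz":1.6,"ax":0,"ay":0,"az":0,"jaw":1},{"tx":0,"ty":0,"tz":0,"ax":0,"ay":0,"az":0,"jaw":1},{"tx":0,"ty":0,"tz":0,"ax":0,"ay":0,"az":0,"jaw":0.2},{"tx":0,"ty":0,"tz":0,"ax":0,"ay":0,"az":0,"jaw":0.2},{"tx":0,"ty":0,"tz":0,"ax":0,"ay":0,"az":0,"jaw":0.2},{"tx":0,"ty":0,"tz":0,"ax":0,"ay":0,"az":0,"jaw":0.2},{"tx":0,"ty":0,"tz":0,"ax":0,"ay":0,"az":0,"jaw":0.2},{"tx":0,"ty":0,"tz":0,"ax":0,"ay":0,"az":0,"jaw":0.2}]'
python3 -c "
from h import *
go(562.2,-27.2,125,105.9)"
```

```text
t: 22.7
ee_pos: [421.3, -325.7, 9.8]
orientation: [2.719, 1.573, 0.0]
ft_force: [0.3, 1.1, 1.8]
width: 39.6
TCP [ 421.3 -325.7    9.8] jaw 60.1 tilt [0.0001 0.    ] w 39.6 F [0.3 1.1 1.8] t 22.7 
-> shift cm [ 32.9   -2.66 -11.52] norm 35.0 az -45.8
```

```bash

python3 -m inch '[{"tx":0,"ty":0,"tz":-5.5,"ax":0,"ay":0,"az":0,"jaw":0.2},{"tx":0,"ty":0,"tz":-6.0,"ax":0,"ay":0,"az":0,"jaw":0.2},{"tx":4.7,"ty":-0.38,"tz":0,"ax":0,"ay":0,"az":0,"jaw":0.2},{"tx":4.7,"ty":-0.38,"tz":0,"ax":0,"ay":0,"az":0,"jaw":0.2},{"tx":4.7,"ty":-0.38,"tz":0,"ax":0,"ay":0,"az":0,"jaw":0.2},{"tx":4.7,"ty":-0.38,"tz":0,"ax":0,"ay":0,"az":0,"jaw":0.2},{"tx":4.7,"ty":-0.38,"tz":0,"ax":0,"ay":0,"az":0,"jaw":0.2},{"tx":4.7,"ty":-0.38,"tz":0,"ax":0,"ay":0,"az":0,"jaw":0.2},{"tx":4.7,"ty":-0.38,"tz":0,"ax":0,"ay":0,"az":0,"jaw":0.2},{"tx":0,"ty":0,"tz":0,"ax":0,"ay":0,"az":-9.2,"jaw":0.2},{"tx":0,"ty":0,"tz":0,"ax":0,"ay":0,"az":-9.2,"jaw":0.2},{"tx":0,"ty":0,"tz":0,"ax":0,"ay":0,"az":-9.2,"jaw":0.2}]'
python3 -m inch '[{"tx":0,"ty":0,"tz":0,"ax":0,"ay":0,"az":-9.2,"jaw":0.2},{"tx":0,"ty":0,"tz":0,"ax":0,"ay":0,"az":-9.0,"jaw":0.2},{"tx":0,"ty":0,"tz":0,"ax":0,"ay":0,"az":0,"jaw":0.2},{"tx":0,"ty":0,"tz":0,"ax":0,"ay":0,"az":0,"jaw":0.2}]'
python3 -c "
from h import *
go(562.2,-27.2,56.5,105.9)"
```

```text
t: 24.2
ee_pos: [561.6, -27.0, 124.1]
orientation: [-2.258, -2.183, 0.001]
ft_force: [0.0, 0.0, -1.6]
width: 39.7
t: 24.7
ee_pos: [561.9, -27.3, 124.5]
orientation: [-1.896, -2.504, 0.0]
ft_force: [-0.7, 0.3, -2.2]
width: 39.7
TCP [561.9 -27.3 124.5] jaw 105.7 tilt [-0.0005  0.    ] w 39.7 F [-0.7  0.3 -2.2] t 24.7 
-> shift cm [-0.    0.04  6.8 ] norm 6.8 az -0.2
```

Lower as before.

```bash

python3 -m inch '[{"tx":0,"ty":0,"tz":3.5,"ax":0,"ay":0,"az":0,"jaw":0.2},{"tx":0,"ty":0,"tz":2.5,"ax":0,"ay":0,"az":0,"jaw":0.2},{"tx":0,"ty":0,"tz":0.6,"ax":0,"ay":0,"az":0,"jaw":0.2},{"tx":0,"ty":0,"tz":0.1,"ax":0,"ay":0,"az":0,"jaw":0.2},{"tx":0,"ty":0,"tz":0.1,"ax":0,"ay":0,"az":0,"jaw":0.2},{"tx":0,"ty":0,"tz":0.1,"ax":0,"ay":0,"az":0,"jaw":0.2},{"tx":0,"ty":0,"tz":0,"ax":0,"ay":0,"az":0,"jaw":0.2},{"tx":0,"ty":0,"tz":0,"ax":0,"ay":0,"az":0,"jaw":0.2}]'
python3 -m inch '[{"tx":0,"ty":0,"tz":0.06,"ax":0,"ay":0,"az":0,"jaw":0.2},{"tx":0,"ty":0,"tz":0,"ax":0,"ay":0,"az":0,"jaw":0.2}]'
```

```text
t: 25.7
ee_pos: [562.3, -27.3, 56.0]
orientation: [1.893, 2.507, 0.0]
ft_force: [0.4, -0.0, -1.5]
width: 39.7
t: 25.95
ee_pos: [562.1, -27.2, 55.0]
orientation: [-1.893, -2.507, 0.0]
ft_force: [0.2, -0.0, -1.8]
width: 39.8
```

```bash

python3 -m inch '[{"tx":0,"ty":0,"tz":0.05,"ax":0,"ay":0,"az":0,"jaw":0.2},{"tx":0,"ty":0,"tz":0,"ax":0,"ay":0,"az":0,"jaw":0.2}]'
```

```text
t: 26.2
ee_pos: [562.2, -27.2, 54.8]
orientation: [1.893, 2.507, 0.0]
ft_force: [-1.9, 0.1, 1.7]
width: 39.4
```

```bash

python3 -m inch '[{"tx":0,"ty":0,"tz":0,"ax":0,"ay":0,"az":0,"jaw":0.8},{"tx":0,"ty":0,"tz":0,"ax":0,"ay":0,"az":0,"jaw":0.8},{"tx":0,"ty":0,"tz":0,"ax":0,"ay":0,"az":0,"jaw":0.8},{"tx":0,"ty":0,"tz":-4,"ax":0,"ay":0,"az":0,"jaw":0.8},{"tx":0,"ty":2.4,"tz":0,"ax":0,"ay":0,"az":0,"jaw":0},{"tx":0,"ty":2.5,"tz":0,"ax":0,"ay":0,"az":0,"jaw":0},{"tx":0,"ty":0,"tz":0,"ax":0,"ay":0,"az":0,"jaw":0},{"tx":0,"ty":0,"tz":0,"ax":0,"ay":0,"az":0,"jaw":0},{"tx":0,"ty":0,"tz":0,"ax":0,"ay":0,"az":0,"jaw":0},{"tx":0,"ty":0,"tz":0,"ax":0,"ay":0,"az":0,"jaw":0}]'
python3 - <<'E'
from h import *
go(562.2+48*np.cos(np.radians(15.7)),-27.2+48*np.sin(np.radians(15.7)),54)
ends(cloud("scene",viewer.get_image("scene")[1]))
E
python3 -m inch '[{"tx":0,"ty":0,"tz":1.5,"ax":0,"ay":0,"az":0,"jaw":0},{"tx":0,"ty":0,"tz":1.0,"ax":0,"ay":0,"az":0,"jaw":0},{"tx":0,"ty":0,"tz":0.8,"ax":0,"ay":0,"az":0,"jaw":0},{"tx":0,"ty":0,"tz":0.4,"ax":0,"ay":0,"az":0,"jaw":0},{"tx":0,"ty":0,"tz":0.1,"ax":0,"ay":0,"az":0,"jaw":0},{"tx":0,"ty":0,"tz":0.1,"ax":0,"ay":0,"az":0,"jaw":0},{"tx":0,"ty":0,"tz":0,"ax":0,"ay":0,"az":0,"jaw":0},{"tx":0,"ty":0,"tz":0,"ax":0,"ay":0,"az":0,"jaw":0}]'
```

```text
t: 27.45
ee_pos: [608.6, -14.0, 94.5]
orientation: [-1.893, -2.507, 0.001]
ft_force: [-0.0, -0.3, 1.1]
width: 13.7
TCP [608.6 -14.   94.5] jaw 105.9 tilt [-0.0006 -0.    ] w 13.7 F [-0.  -0.3  1.1] t 27.45 
-> shift cm [-0.02 -0.02  4.05] norm 4.0 az None
far flange 106 med 51.56 +- 0.17
plate far 719 med 479.12 +- 8.41
near flange 87 med 51.61 +- 0.21
panel slope [2.40000e-03 1.41000e-02 6.37808e+01] 183
t: 28.5
ee_pos: [609.4, -13.8, 55.9]
orientation: [1.892, 2.507, 0.0]
ft_force: [-0.1, -0.2, 0.5]
width: 0.4
```

```bash

python3 -m inch '[{"tx":0,"ty":0,"tz":0.1,"ax":0,"ay":0,"az":0,"jaw":0},{"tx":0,"ty":0,"tz":0.1,"ax":0,"ay":0,"az":0,"jaw":0},{"tx":0,"ty":0,"tz":0.1,"ax":0,"ay":0,"az":0,"jaw":0},{"tx":0,"ty":0,"tz":0,"ax":0,"ay":0,"az":0,"jaw":0},{"tx":0,"ty":0,"tz":0,"ax":0,"ay":0,"az":0,"jaw":0}]'
python3 -m inch '[{"tx":0,"ty":0,"tz":0.07,"ax":0,"ay":0,"az":0,"jaw":0},{"tx":0,"ty":0,"tz":0,"ax":0,"ay":0,"az":0,"jaw":0}]'
python3 -m inch '[{"tx":0,"ty":0,"tz":0.05,"ax":0,"ay":0,"az":0,"jaw":0},{"tx":0,"ty":0,"tz":0,"ax":0,"ay":0,"az":0,"jaw":0}]'
```

```text
t: 29.12
ee_pos: [609.3, -13.9, 52.6]
orientation: [1.893, 2.507, -0.0]
ft_force: [-0.3, -0.1, 0.3]
width: 0.4
t: 29.38
ee_pos: [609.2, -13.8, 51.8]
orientation: [-1.893, -2.507, 0.0]
ft_force: [1.0, 0.1, 0.4]
width: 0.1
t: 29.62
ee_pos: [609.3, -13.8, 51.4]
orientation: [1.893, 2.507, 0.0]
ft_force: [0.1, -0.0, 1.2]
width: 1.1
```

```bash

python3 -m inch '[{"tx":0,"ty":0,"tz":0.06,"ax":0,"ay":0,"az":0,"jaw":0},{"tx":0,"ty":0,"tz":0,"ax":0,"ay":0,"az":0,"jaw":0}]'
python3 -m inch '[{"tx":0,"ty":0,"tz":0.05,"ax":0,"ay":0,"az":0,"jaw":0},{"tx":0,"ty":0,"tz":0,"ax":0,"ay":0,"az":0,"jaw":0}]'
```

```text
t: 29.88
ee_pos: [609.3, -13.8, 51.4]
orientation: [1.893, 2.507, 0.0]
ft_force: [-3.2, -0.4, 6.6]
width: 0.4
t: 30.12
ee_pos: [609.3, -13.8, 51.4]
orientation: [1.893, 2.507, 0.0]
ft_force: [-3.6, -0.5, 10.1]
width: 0.7
```

```bash

python3 -m inch '[{"tx":0,"ty":0,"tz":0.04,"ax":0,"ay":0,"az":0,"jaw":0},{"tx":0,"ty":0,"tz":0,"ax":0,"ay":0,"az":0,"jaw":0},{"tx":0,"ty":0,"tz":0,"ax":0,"ay":0,"az":0,"jaw":0}]'
python3 - <<'E'
from h import *
ends(cloud("scene",viewer.get_image("scene")[1]))
E
python3 -m inch '[{"tx":0,"ty":0,"tz":-0.3,"ax":0,"ay":0,"az":0,"jaw":0},{"tx":0,"ty":0,"tz":-0.4,"ax":0,"ay":0,"az":0,"jaw":0},{"tx":0,"ty":0,"tz":-1.0,"ax":0,"ay":0,"az":0,"jaw":0},{"tx":0,"ty":0,"tz":-2.7,"ax":0,"ay":0,"az":0,"jaw":0},{"tx":0,"ty":0,"tz":0,"ax":0,"ay":0,"az":0,"jaw":1},{"tx":0,"ty":0,"tz":0,"ax":0,"ay":0,"az":0,"jaw":1}]'
python3 - <<'E'
from h import *
W=cloud("scene",viewer.get_image("scene")[1]); ends(W)
for r in masks_of("scene","lid_a")[:3]:
    if r["score"]>.3: print(r["score"],rect(W,r["pixels"],-5,80),rect(W,r["pixels"],58,75))
go(562.2,-27.2,54.8,105.9)
E
```

```text
t: 30.5
ee_pos: [609.3, -13.9, 51.3]
orientation: [1.893, 2.507, 0.0]
ft_force: [-4.4, 0.7, 13.3]
width: 0.6
far flange 108 med 51.63 +- 0.19
plate far 755 med 455.78 +- 7.78
near flange 62 med 51.67 +- 0.35
panel slope [ 3.500e-03 -8.600e-03  6.345e+01] 182
t: 31.3
ee_pos: [609.0, -13.8, 93.6]
orientation: [-1.893, -2.507, 0.0]
ft_force: [-0.0, 0.0, 0.1]
width: 17.1
far flange 108 med 51.73 +- 0.21
plate far 720 med 480.21 +- 8.35
near flange 80 med 51.71 +- 0.2
panel slope [-7.30000e-03  1.00000e-02  6.36226e+01] 179
0.82 (561.6, -25.5, 125.0, 74.1, 16.5, 747, array([48.4, 53.1, 65.5])) (559.1, -28.3, 68.6, 40.6, 15.6, 246, array([60.7, 63.4, 66.9]))
0.7 (595.7, 307.8, 115.6, 81.2, 32.8, 236, array([ 9.1, 16.3, 25.4])) (582.4, 252.9, 11.7, 0.0, 16.7, 2, array([67. , 69.5, 72. ]))
TCP [608.6 -13.8  93.1] jaw 105.9 tilt [-0.0013  0.    ] w 25.1 F [-0.2  0.4 -0. ] t 31.4 
-> shift cm [-0.02 -4.83  3.83] norm 6.2 az 0.0
```

```bash

python3 -m inch '[{"tx":0,"ty":-2.4,"tz":0,"ax":0,"ay":0,"az":0,"jaw":1},{"tx":0,"ty":-2.4,"tz":0,"ax":0,"ay":0,"az":0,"jaw":1},{"tx":0,"ty":0,"tz":0,"ax":0,"ay":0,"az":0,"jaw":1},{"tx":0,"ty":0,"tz":2.0,"ax":0,"ay":0,"az":0,"jaw":1},{"tx":0,"ty":0,"tz":1.85,"ax":0,"ay":0,"az":0,"jaw":1},{"tx":0,"ty":0,"tz":0,"ax":0,"ay":0,"az":0,"jaw":0.2},{"tx":0,"ty":0,"tz":0,"ax":0,"ay":0,"az":0,"jaw":0.2},{"tx":0,"ty":0,"tz":0,"ax":0,"ay":0,"az":0,"jaw":0.2},{"tx":0,"ty":0,"tz":0,"ax":0,"ay":0,"az":0,"jaw":0.2},{"tx":0,"ty":0,"tz":0,"ax":0,"ay":0,"az":0,"jaw":0.2},{"tx":0,"ty":0,"tz":0,"ax":0,"ay":0,"az":0,"jaw":0.2}]'
python3 -c "
from h import *
go(626,-257,125,76)"
```

```text
t: 32.78
ee_pos: [563.4, -27.0, 55.9]
orientation: [1.892, 2.507, 0.001]
ft_force: [-0.1, 0.8, 4.3]
width: 39.8
TCP [563.4 -27.   55.9] jaw 105.9 tilt [ 0.0008 -0.    ] w 39.8 F [-0.1  0.8  4.3] t 32.775 
-> shift cm [-23.84  -0.28  -6.91] norm 24.8 az 29.9
```

```bash

python3 -m inch '[{"tx":0,"ty":0,"tz":-3.5,"ax":0,"ay":0,"az":0,"jaw":0.2},{"tx":0,"ty":0,"tz":-3.5,"ax":0,"ay":0,"az":0,"jaw":0.2},{"tx":-4.77,"ty":-0.06,"tz":0,"ax":0,"ay":0,"az":0,"jaw":0.2},{"tx":-4.77,"ty":-0.06,"tz":0,"ax":0,"ay":0,"az":0,"jaw":0.2},{"tx":-4.77,"ty":-0.06,"tz":0,"ax":0,"ay":0,"az":0,"jaw":0.2},{"tx":-4.77,"ty":-0.06,"tz":0,"ax":0,"ay":0,"az":0,"jaw":0.2},{"tx":-4.77,"ty":-0.06,"tz":0,"ax":0,"ay":0,"az":0,"jaw":0.2},{"tx":0,"ty":0,"tz":0,"ax":0,"ay":0,"az":10,"jaw":0.2},{"tx":0,"ty":0,"tz":0,"ax":0,"ay":0,"az":10,"jaw":0.2},{"tx":0,"ty":0,"tz":0,"ax":0,"ay":0,"az":9.9,"jaw":0.2},{"tx":0,"ty":0,"tz":0,"ax":0,"ay":0,"az":0,"jaw":0.2},{"tx":0,"ty":0,"tz":0,"ax":0,"ay":0,"az":0,"jaw":0.2}]'
python3 - <<'E'
from h import *
go(626,-257,60,76)
for n in ["scene","top"]:
    im,d=viewer.get_image(n);W=cloud(n,d); o=get_obs()["ee_pos"]
    if n=="scene": cv2.imwrite("pics/p3.png",cv2.resize(im[130:330,330:530,::-1],None,fx=3,fy=3,interpolation=cv2.INTER_CUBIC))
    for r in masks_of(n,"lid_a")[:3]:
        print(n,round(r["score"],2),r["location"],rect(W,r["pixels"],100,145), rect(W,r["pixels"],108,125))
    near=np.hypot(W[...,0]-o[0],W[...,1]-o[1])<75
    print("nomask",rect(W,near,108,124))
E
```

```text
t: 34.28
ee_pos: [625.3, -257.1, 125.1]
orientation: [-2.472, -1.938, 0.0]
ft_force: [-0.5, 0.7, -1.5]
width: 39.7
TCP [ 625.3 -257.1  125.1] jaw 76.2 tilt [-0.0006  0.0002] w 39.7 F [-0.5  0.7 -1.5] t 34.275 
-> shift cm [0.02 0.07 6.51] norm 6.5 az 0.2
scene 0.95 [408.1, 235.1] (609.7, -254.2, 96.5, 68.9, -13.4, 634, array([118.1, 122.4, 134.1])) (609.7, -254.2, 96.5, 68.9, -13.4, 392, array([117.7, 120.9, 123.6]))
scene 0.77 [273.6, 154.4] (0.0, 0.0, 0.0, 0.0, 0.0, 0, np.float64(nan)) (0.0, 0.0, 0.0, 0.0, 0.0, 0, np.float64(nan))
nomask (619.0, -256.3, 115.3, 70.4, -14.1, 420, array([117.6, 120.8, 123.4]))
top 0.91 [217.0, 191.3] (0.0, 0.0, 0.0, 0.0, 0.0, 0, np.float64(nan)) (0.0, 0.0, 0.0, 0.0, 0.0, 0, np.float64(nan))
top 0.74 [405.9, 182.8] (597.3, -225.1, 48.1, 15.7, -13.6, 102, array([116.1, 119.6, 125.9])) (597.4, -224.8, 48.1, 15.6, -12.7, 95, array([116.1, 119.4, 123. ]))
nomask (626.1, -225.6, 114.4, 22.6, -2.8, 143, array([115.9, 119.3, 122.5]))
  return np.nanmean(a, axis, out=out, keepdims=keepdims)
```

View pics/p3.png

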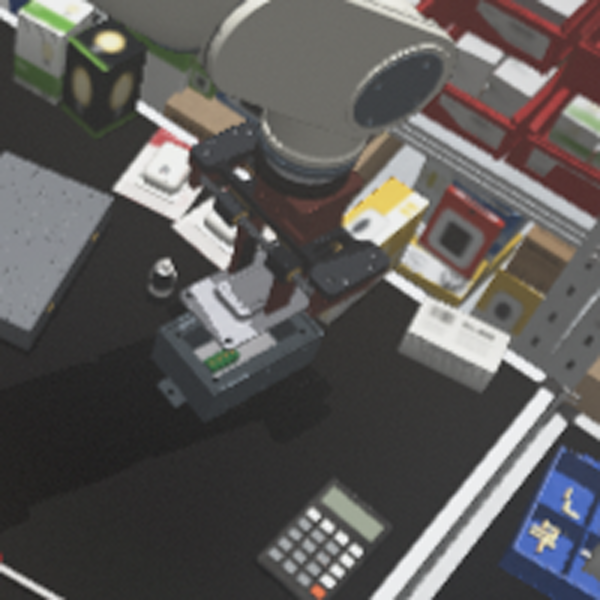

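The lid hangs above the box slightly short along its length: it needs about +3 mm along the axis and +1 mm across. I'll descend to just above the rim and look again.

```bash

python3 -m inch '[{"tx":0.1,"ty":0.3,"tz":2.5,"ax":0,"ay":0,"az":0,"jaw":0.2},{"tx":0,"ty":0,"tz":2.0,"ax":0,"ay":0,"az":0,"jaw":0.2},{"tx":0,"ty":0,"tz":1.0,"ax":0,"ay":0,"az":0,"jaw":0.2},{"tx":0,"ty":0,"tz":0,"ax":0,"ay":0,"az":0,"jaw":0.2},{"tx":0,"ty":0,"tz":0,"ax":0,"ay":0,"az":0,"jaw":0.2}]'
python3 - <<'E'
from h import *
go(626,-257,60,76)
for n,(x0,y0) in {"scene":(365,200),"top":(360,140)}.items():
    im,d=viewer.get_image(n);W=cloud(n,d); np.savez(n+"2.npz",im=im,d=d,W=W)
    c=im[y0:y0+80,x0:x0+100,::-1]; c=np.clip(c.astype(float)*1.5,0,255).astype(np.uint8)
    cv2.imwrite(f"pics/p4{n}.png",cv2.resize(c,None,fx=7.5,fy=7.5,interpolation=cv2.INTER_CUBIC))
E
```

```text
t: 35.1
ee_pos: [629.2, -257.2, 71.0]
orientation: [2.475, 1.934, 0.001]
ft_force: [0.1, -0.6, -1.7]
width: 39.7
TCP [ 629.2 -257.2   71. ] jaw 76.0 tilt [ 0.0009 -0.0004] w 39.7 F [ 0.1 -0.6 -1.7] t 35.1 
-> shift cm [-0.06 -0.31  1.1 ] norm 1.1 az 0.0
```

View pics/p4scene.png

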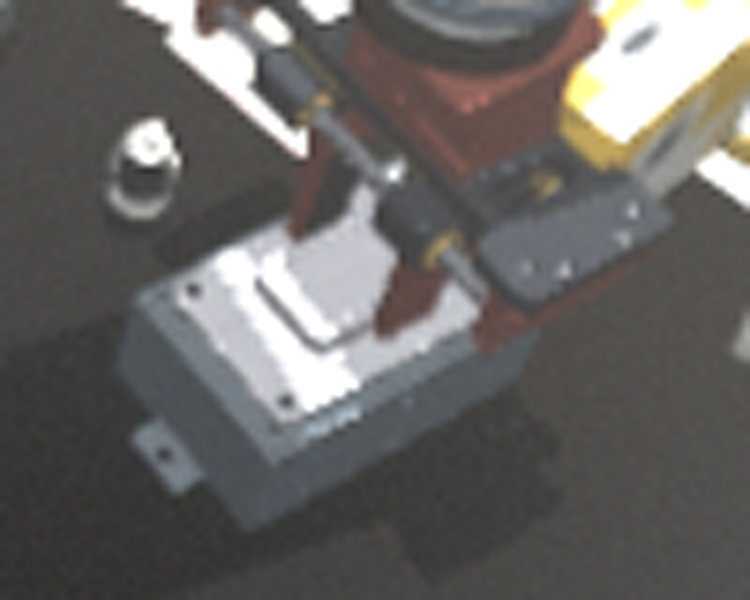

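The lid sits inside the rim outline with visible margin on both near sides. Now to measure the gaps by rectifying onto the two known planes.

```bash
cat > rec.py <<'E'
from h import *
def prof(n,im,z,cx,cy,a,S):
    c,R,t=cal(n); u=np.arange(-80,80,.5); v=np.arange(-55,55,.5); U,V=np.meshgrid(u,v)
    ca,sa=np.cos(np.radians(a)),np.sin(np.radians(a))
    P=np.stack([cx+U*ca-V*sa,cy+U*sa+V*ca,np.full_like(U,z)],-1)@R.T+t
    mx=(P[...,0]/P[...,2]*c["fx"]+c["cx"]).astype(np.float32); my=(P[...,1]/P[...,2]*c["fy"]+c["cy"]).astype(np.float32)
    g=cv2.remap(im.astype(np.float32).mean(-1),mx,my,cv2.INTER_CUBIC)
    def edges(p,x,lo,hi):
        d=np.gradient(p,x); k=(x>lo)&(x<hi); 
        return [(float(x[i]),round(float(d[i]),1)) for i in np.where(k)[0] if abs(d[i])>2.5 and abs(d[i])>=abs(d[i-1]) and abs(d[i])>abs(d[i+1])]
    e=lambda vr,ur: None
    mv=lambda lo,hi:(v>lo)&(v<hi); mu=lambda lo,hi:(u>lo)&(u<hi)
    print(n,"z",z,"near end u:",edges(g[mv(-22,22)].mean(0),u,-75,-52))
    print("   far end u:",edges(g[mv(-22,22)].mean(0),u,52,75))
    for ur in S: print("   -v side",ur,edges(g[:,mu(*ur)].mean(1),v,-50,-28),"+v side",edges(g[:,mu(*ur)].mean(1),v,28,50))
    return g
E
python3 - <<'E'
from rec import *
im=np.load("scene2.npz")["im"]
for z in (66,54): prof("scene",im,z,626,-257,-14,[(-50,-25),(-40,-15)])
im=np.load("scene0.npz")["im"]; prof("scene",im,54,626,-257,-14,[(-50,-10),(-40,40)])
im=np.load("top0.npz")["im"]; prof("top",im,54,626,-257,-14,[(-50,0),(-40,40)])
im=np.load("top2.npz")["im"]; prof("top",im,66,626,-257,-14,[(-50,-25)])
E
```

```text
scene z 66 near end u: [(-72.0, 7.7), (-59.0, 13.2)]
   far end u: []
   -v side (-50, -25) [(-44.0, 17.2), (-38.0, -7.9), (-33.5, 35.0)] +v side [(29.0, -3.2), (38.0, -21.3)]
   -v side (-40, -15) [(-44.0, 12.9), (-37.5, -5.0), (-33.5, 29.5)] +v side [(28.5, -4.6), (38.0, -22.4)]
scene z 54 near end u: [(-66.0, 7.6), (-52.5, 12.9)]
   far end u: [(53.0, -5.4)]
   -v side (-50, -25) [(-39.5, 17.3), (-33.5, -8.7), (-29.0, 28.4)] +v side [(34.0, -5.4), (37.5, 4.1), (43.0, -16.9)]
   -v side (-40, -15) [(-39.5, 15.6), (-33.5, -6.6), (-29.0, 35.0)] +v side [(28.5, 3.8), (31.0, 2.9), (43.5, -22.1)]
scene z 54 near end u: [(-66.0, 18.2)]
   far end u: [(58.0, -10.4), (62.0, 10.4), (66.0, -15.6), (71.0, 6.4)]
   -v side (-50, -10) [(-39.5, 19.3)] +v side [(37.5, -10.4), (40.5, 6.3), (45.0, -13.6)]
   -v side (-40, 40) [(-39.5, 18.3)] +v side [(37.5, -11.1), (41.0, 6.7), (45.0, -12.9)]
top z 54 near end u: [(-67.5, 12.3), (-53.5, 10.5)]
   far end u: [(59.5, -4.7), (66.5, -10.3)]
   -v side (-50, 0) [(-42.5, 11.3)] +v side [(28.5, -13.9), (43.0, -12.1)]
   -v side (-40, 40) [(-42.5, 11.4)] +v side [(28.5, -12.9), (43.0, -11.9)]
top z 66 near end u: [(-68.5, 2.7), (-59.5, 4.3)]
   far end u: []
   -v side (-50, -25) [(-37.5, -3.7), (-34.5, -3.6)] +v side [(33.5, -9.5), (44.5, -7.9)]
```

Both cameras agree: no offset along the length, and about 0.6 mm needed across. Lowering into the recess.

```bash

python3 -m inch '[{"tx":0.06,"ty":0,"tz":0.3,"ax":0,"ay":0,"az":0,"jaw":0.2},{"tx":0,"ty":0,"tz":0.2,"ax":0,"ay":0,"az":0,"jaw":0.2},{"tx":0,"ty":0,"tz":0.1,"ax":0,"ay":0,"az":0,"jaw":0.2},{"tx":0,"ty":0,"tz":0.1,"ax":0,"ay":0,"az":0,"jaw":0.2},{"tx":0,"ty":0,"tz":0,"ax":0,"ay":0,"az":0,"jaw":0.2},{"tx":0,"ty":0,"tz":0,"ax":0,"ay":0,"az":0,"jaw":0.2}]'
python3 -m inch '[{"tx":0,"ty":0,"tz":0.1,"ax":0,"ay":0,"az":0,"jaw":0.2},{"tx":0,"ty":0,"tz":0.1,"ax":0,"ay":0,"az":0,"jaw":0.2},{"tx":0,"ty":0,"tz":0,"ax":0,"ay":0,"az":0,"jaw":0.2}]'
```

```text
t: 35.95
ee_pos: [628.9, -256.4, 63.4]
orientation: [2.476, 1.934, 0.0]
ft_force: [0.0, -0.4, -2.0]
width: 39.9
t: 36.33
ee_pos: [628.8, -256.3, 61.2]
orientation: [-2.475, -1.934, 0.0]
ft_force: [0.7, -0.1, -2.0]
width: 40.0
```

In the recess without contact; continue to the ledge.

```bash

python3 -m inch '[{"tx":0,"ty":0,"tz":0.1,"ax":0,"ay":0,"az":0,"jaw":0.2},{"tx":0,"ty":0,"tz":0,"ax":0,"ay":0,"az":0,"jaw":0.2}]'
python3 -m inch '[{"tx":0,"ty":0,"tz":0.07,"ax":0,"ay":0,"az":0,"jaw":0.2},{"tx":0,"ty":0,"tz":0,"ax":0,"ay":0,"az":0,"jaw":0.2}]'
```

```text
t: 36.58
ee_pos: [628.8, -256.3, 60.3]
orientation: [-2.475, -1.934, 0.0]
ft_force: [0.2, -0.5, -2.4]
width: 40.0
t: 36.83
ee_pos: [628.9, -256.4, 59.9]
orientation: [2.475, 1.934, 0.0]
ft_force: [0.0, 1.0, 0.5]
width: 40.0
```

Contact at the ledge height. Release, retreat and check.

```bash

python3 -m inch '[{"tx":0,"ty":0,"tz":0,"ax":0,"ay":0,"az":0,"jaw":0.7},{"tx":0,"ty":0,"tz":0,"ax":0,"ay":0,"az":0,"jaw":0.7},{"tx":0,"ty":0,"tz":0,"ax":0,"ay":0,"az":0,"jaw":0.7},{"tx":0,"ty":0,"tz":0,"ax":0,"ay":0,"az":0,"jaw":0.7},{"tx":0,"ty":0,"tz":-2,"ax":0,"ay":0,"az":0,"jaw":0.7},{"tx":0,"ty":0,"tz":-5,"ax":0,"ay":0,"az":0,"jaw":0.7},{"tx":0,"ty":0,"tz":-5,"ax":0,"ay":0,"az":0,"jaw":0.7},{"tx":0,"ty":-5,"tz":-1,"ax":0,"ay":0,"az":0,"jaw":0.7},{"tx":4,"ty":-4,"tz":0,"ax":0,"ay":0,"az":0,"jaw":0.7},{"tx":5,"ty":-3,"tz":0,"ax":0,"ay":0,"az":0,"jaw":0.7},{"tx":5,"ty":-3,"tz":0,"ax":0,"ay":0,"az":0,"jaw":0.7},{"tx":4,"ty":0,"tz":0,"ax":0,"ay":0,"az":0,"jaw":0.7}]'
python3 - <<'E'
from rec import *
go(0,0,0)
for n in ("scene","top"):
    im,d=viewer.get_image(n); W=cloud(n,d)
    prof(n,im,55,626,-257,-14,[(-50,-10)])
    for r in masks_of(n,"lid_a")[:3]: print(round(r["score"],2),rect(W,r["pixels"],-5,90))
    c,s=np.cos(np.radians(-14)),np.sin(np.radians(-14)); u=(W[...,0]-626)*c+(W[...,1]+257)*s; v=-(W[...,0]-626)*s+(W[...,1]+257)*c
    k=(abs(u)<26)&(abs(v)<14); A=np.c_[u[k],v[k],np.ones(k.sum())]; print("panel plane",np.round(np.linalg.lstsq(A,W[...,2][k],rcond=None)[0],3))
    if n=="scene": cv2.imwrite("pics/fin.png",cv2.resize(im[90:340,220:500,::-1],None,fx=2.4,fy=2.4,interpolation=cv2.INTER_CUBIC))
E
```

```text
t: 38.33
ee_pos: [525.3, -43.6, 191.2]
orientation: [2.475, 1.935, 0.001]
ft_force: [0.6, -0.3, -0.3]
width: 61.2
TCP [525.3 -43.6 191.2] jaw 76.0 tilt [0.0005 0.    ] w 61.2 F [ 0.6 -0.3 -0.3] t 38.325 
-> shift cm [ -8.46 -52.04  19.09] norm 56.1 az None
scene z 55 near end u: [(-66.5, 18.0), (-63.0, -8.2), (-59.0, 29.0)]
   far end u: [(58.5, -25.9), (62.0, 3.1), (65.5, -14.7), (70.5, 6.4)]
   -v side (-50, -10) [(-40.0, 19.5), (-36.0, -6.2), (-32.5, 29.3)] +v side [(32.5, 2.7), (37.0, -25.9), (44.5, -12.9)]
0.75 (596.6, 288.8, 116.2, 89.8, -13.4, 251, array([ 7.9, 15.4, 25.5]))
0.57 (627.1, -254.4, 125.9, 76.4, -12.4, 914, array([52.3, 56.8, 69.8]))
panel plane [3.0000e-03 7.0000e-03 6.7419e+01]
top z 55 near end u: [(-68.0, 11.7), (-60.0, 15.3)]
   far end u: [(59.0, -17.7), (65.5, -10.8)]
   -v side (-50, -10) [(-36.0, 18.5)] +v side [(35.5, -14.4), (43.5, -12.0)]
0.72 (601.1, 291.0, 117.9, 67.6, -8.4, 834, array([ 6.3, 11.7, 23.6]))
0.59 (626.7, -257.7, 117.9, 69.4, -14.5, 927, array([51.2, 55.7, 68.3]))
panel plane [-1.0000e-02 -2.0000e-03  6.5994e+01]
```

View pics/fin.png

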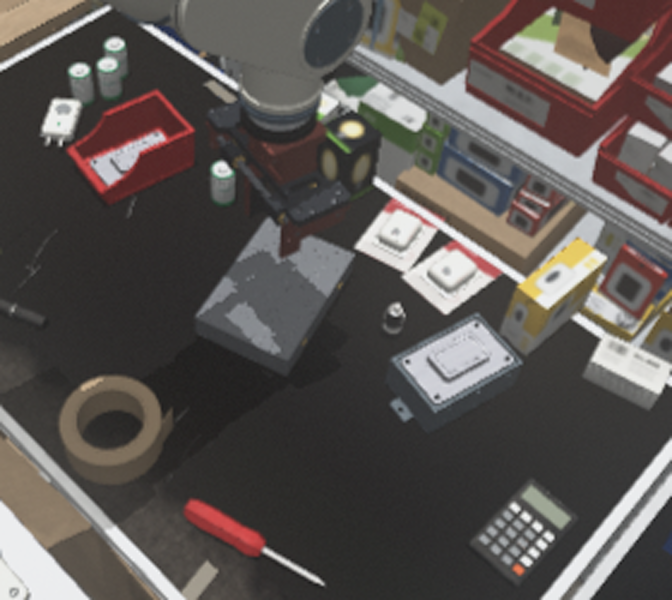

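The picture shows one lid level in the recess (455,352), the other flat in the bin (127,155), and the battery and charger upright. The arm is clear, so I'm handing in.

```bash
python3 -c "
from workcell import ctrl
print(ctrl.close_job())"
```

```text
the job is handed in; nothing more can be done
None
```

The bowed lid is in the red bin and the sound lid is home in the junction box. The job was handed in at about 38 s of the 72 s allowed. No verdict is reported.

- **First lid (left side of the table):** it rocked. Pressed at one end with up to about 14 N, it tilted about 0.08 rad and its far end rose about 5 mm. It went level again when released. In the bin it lies flat, within about 6 mm of the bin's centre.
- **Second lid (right side):** it stayed flat. Pressed with about 13 N, its far end did not move (51.6 mm before and during the press). It went into the recess without catching and touched down at ledge height.
- **Last checks:** both cameras put the second lid within about 1 mm of the recess centre. It is level within about 0.01 rad, which is the noise of the depth readings. The battery and charger are upright, and the arm is clear of everything.
- **Disagreements:**
  - The force reading on the rocking lid stayed below about 2 N until its end reached the plate, less than the 5 N given. I identified it from the depth images, not the force.
  - The two cameras differed by about 2 mm on the box position. I placed the lid using its position relative to the rim in each image.
  - The height reading on the placed lid's panel came out 1–2 mm below nominal. I took that as camera bias.

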